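# Pack two valve plugs and snap the tub shut

### The arm

A 6-joint arm with a two-finger parallel gripper is mounted at the origin on the work surface. World frame = base frame: x ahead of the robot, y to its left, z up, the work surface at z = 0. Lengths are in mm, angles in rad, forces in N, time in s.
With the tool pointing down it reaches from about 250 to 775 mm from the base axis. Payload 8.9 kg.
Tool frame: the origin (TCP) lies at the very end of the fingers, on their centre line; the grasp point (between the pads) lies 19 mm behind it; x points along the fingers, y is the direction in which the jaws open and shut, and the axes are right-handed (so a half turn about x gives the same grasp; the last joint's range is limited). The gripper opens to 85 mm and grips with 20 to 120 N. Pads are 22 mm wide; open, the fingers measure 114 mm over their backs; the gripper's body (76 mm by 85 mm) begins 54 mm behind the grasp point. The pads swing forward as they close: fully open they stand 13 mm farther back than shut.
Start: joints at [-1.466, 0.291, -0.153, 1.127, 0, 1.431], TCP at [126.733, -509.473, 231.305] pointing down, gripper open.
Joint ranges: [-2.52, 2.52], [-0.91, 1.74], [-1.3, 1.37], [-1.96, 2.02], [-1.52, 1.47], [-3.14, 3.14]. Speed limits (rad/s): [2.22, 2.22, 2.79, 3.14, 3.14, 3.14].

### API

Orientations are given as a unit quaternion [x, y, z, w].
In Python, from workcell import status, cams, order, spotter gives the robot as it stands. The module is installed in compiled form; this text tells all that it offers.
- The arm moves only by the shell command python3 -m handwheel 'ROWS' [FORCE]. ROWS is JSON, a list of rows, each an object of numbers: "x", "y", "z": the shift along the tool's x, y, z in m; "twist": the turn about the tool's x in degrees; "fingers": the closure in counts, from 0 (fully open) to 255 (shut). In form: [{"x": .., "y": .., "z": .., "twist": .., "fingers": ..}, ...]. A call has 1 to 8 rows; each row is the pose to reach, as a shift and turn from the pose commanded when the call began, along the tool's axes at that moment; what a row does not reach only later rows make up. A row lasts 1/12 s, in which the tool goes at most 41.7 mm and 7.16 degrees, less where a joint would pass 70% of its speed; a pose out of reach is approached as far as the arm can. A call with a gripper value outside its range is refused whole. The fingers move at their own pace and stop on an object; FORCE is the grip in N (left out, the last holds). Time passes only in rows, so rows that repeat a pose let the fingers close. It gives the time, the measured TCP pose, the force and the opening at its end, in the units of the state.
- status.state(): the state, without advancing time (a new reading comes with each control period).
- cams.get_image(name): name is "side" or "top"; returns a dict with "pixels" (400x640x3 uint8, red, green, blue), "vertical_fov" (degrees; the focal length in pixels is half the picture's height over the tangent of half this angle, whatever the lens; pixels are square), "cx", "cy" (the principal point, pixels), "k1" (the pictures are not rectified: a ray, as slopes to the right and down, at radius r is drawn at 1 + k1 r^2 times it, then the intrinsics apply), "R" (3x3) and "t" (3): a world point X has camera coordinates R X + t. Camera axes: x right, y down, z forward; pixel columns grow to the right and rows downward; lengths in mm; the calibration is good to about 2 mm. A picture is of the moment at which its call begins. There is no depth.
- order.close_job(): hands the job in, once; it reports no verdict.
Trained networks look in the newest picture that a camera, given by its name, has taken for a name from the list of things; names that differ only in an ending like _2 or _b are one class to them, and where a whole thing is asked for, a point or a joint stands for the part that bears it (a point fixed in the world has none). Each returns a list of dicts, best first, with "confidence" (0 to 1); they miss things now and then, are a little off and sometimes report something else, mostly with a low value. They report only what shows in the picture. A call takes as long as a camera call. They do not tell look-alikes from the thing itself.
- spotter.outline_of(thing, camera): "pixels" (400x640 bool, what is visible of it) and "extent" ([left, top, right, bottom] in pixels, round what is visible of it).
The state is a dict: "time": time; "q": joint angles; "dq": joint speeds; "tau": joint torques, N m; "eef_pos": TCP position; "ee_rot": TCP orientation; "wrist_force": force on the tool from outside, world axes, zero at the start; "ft_torque": the same for the moment, N m; "opening": finger opening in mm.
Only numpy, scipy, OpenCV 4.12 (cv2) and the standard library are available. Lean on these libraries where they do the work, as an engineer would, in place of code of your own. Each camera call takes 0.05 s, during which the arm holds its last target. There are 200 camera calls.

### The job

Pack the two steel valve plugs (a disc with a round stem) away in the grey tub, then set the oblong lid that fits it on top, without dropping it, and press it down until it has snapped home under the clips at both ends. Leave the tub standing on the tray floor, let go of everything, and leave the square lid, the steel sleeve and the white cup as they are.

Things in the scene. Friction and masses are not known exactly. Their poses are not given: they have to be found in the camera images.
- tub: Grey oblong plastic tub, open at the top, loose, 0.6 kg. Origin: centre of its underside; x along its length, y its width, z up. 136 (x) by 96 (y) by 66 mm high, walls and floor 3 mm. A black spring clip 30 mm wide at the middle of each short end rises to 84 mm and reaches 77 mm out from the centre. Shut, the lid's plate lies on the rim, held under both clips.
- clip_a (a joint): Outward travel (m) of the clip at the tub's +x end: 0 sprung in, about 0.004 as the lid passes, 0.009 at most. Its nose points inwards: tip 66 mm from the tub's centre, lead-in slope on top (84 to 73 mm height), flat underside at 72 mm. Pressing the lid straight down at its middle with about 10 to 18 N snaps it past both noses; over one end, half that, then the other end.
- clip_b (a joint): The same for the clip at the tub's -x end.
- lid_c (a point): White oblong lid that fits the tub, 0.14 kg; point: its centre, 25 mm above its foot. x along its length, z up. Plate 140 (x) by 100 by 4 mm, top 3 mm below the point. On it a rib handle 60 (x) by 16 (y) by 28 mm high. The skirt below the plate, 18 mm deep, 127 by 86 mm, tapering inwards 2 mm, drops into the tub. Fits either way round. Snapped on, the point is 73 mm above the tub's underside.
- plug1_c (a point): A steel valve plug, 0.16 kg, standing on its disc; this point is its centre, 26 mm above the foot. Disc 40 mm across and 8 mm thick, on it an upright round stem 14 mm across, total height 52 mm. z along the stem.
- plug2_c (a point): The second valve plug, just like the first.
- lid_sq_c (a point): A white square lid that belongs to another tub and does not fit: 104 by 104 mm, 50 mm high with a rib handle 36 mm long (x) by 16 mm wide, lying on the tray floor; this point is its centre, half-way up. Bystander.
- ferrule_c (a point): A short steel sleeve, 46 mm across, 36 mm bore, 30 mm high, standing on end; this point is its centre. Bystander.
- ptfe_cup_c (a point): A small white cup, 48 mm across its rim, 42 mm high; this point is its centre, half-way up. Bystander. Fixed bystanders at the edges of the tray, round the work, are at most 160 mm high.
Mind the look-alikes: they are no part of the job. Leave any black or yellow look-alike of the part that bears plug1_c alone.

How it is judged:
By the outcome, as a careful person would: the job done as asked, in the order asked, and still so for the second after the job is handed in, with the robot touching nothing.
It also fails if it takes over 72 s, if anything falls off the work surface, if the arm or the gripper's body presses on something with over 40 N, if the wrist force passes 120 N, or if a joint passes its speed limit or range.

## Working session

There is one attempt and no reset: what is moved stays moved. The work goes in short steps, Python scripts to look and compute and a shell command to move; the robot and the scene stay as the last step left them, time stands still between calls to the robot, and variables do not carry over. Pictures are saved under pics/ and viewed, about 8 in all and at most 12, crops included, and the job is handed in when it is done.

```bash
mkdir -p pics; cat > h.py <<'E'
import numpy as np, cv2
from workcell import status, cams, order, spotter
def cal(im):
    f=200/np.tan(np.radians(im["vertical_fov"])/2); return f,np.array(im["R"]),np.array(im["t"])
def proj(im,X):
    f,R,t=cal(im); c=np.atleast_2d(X)@R.T+t; s=c[:,:2]/c[:,2:]; r2=(s**2).sum(1,keepdims=True)
    return s*(1+im["k1"]*r2)*f+[im["cx"],im["cy"]]
def ray(im,uv):
    f,R,t=cal(im); d=(np.array(uv,float)-[im["cx"],im["cy"]])/f; s=d.copy()
    for _ in range(20): s=d/(1+im["k1"]*(s@s))
    v=R.T@np.array([s[0],s[1],1]); return -R.T@t, v/np.linalg.norm(v)
def atz(im,uv,z):
    o,v=ray(im,uv); return o+v*(z-o[2])/v[2]
def tri(a,ua,b,ub):
    o1,v1=ray(a,ua);o2,v2=ray(b,ub)
    k=np.linalg.lstsq(np.c_[v1,-v2],o2-o1,rcond=None)[0]
    p,q=o1+k[0]*v1,o2+k[1]*v2; return (p+q)/2,np.linalg.norm(p-q)
def save(im,name,crop=None,s=1):
    p=im["pixels"][:,:,::-1]
    if crop: p=p[crop[1]:crop[3],crop[0]:crop[2]]
    cv2.imwrite("pics/"+name,cv2.resize(p,None,fx=s,fy=s,interpolation=cv2.INTER_CUBIC))
E
cat > a.py <<'E'
from h import *
st=status.state(); print(st["time"],st["eef_pos"],st["ee_rot"],st["opening"])
I={}
for c in("top","side"):
    I[c]=cams.get_image(c); im=I[c]; print(c,im["vertical_fov"],im["k1"],np.round(im["R"],3).tolist(),np.round(-np.array(im["R"]).T@im["t"]))
    for n in("tub","lid_c","plug1_c","lid_sq_c","ferrule_c","ptfe_cup_c"):
        for d in spotter.outline_of(n,c):
            m=d["pixels"]; ys,xs=np.nonzero(m); print(n,round(d["confidence"],2),d["extent"],xs.mean().round(1),ys.mean().round(1),m.sum())
cv2.imwrite("pics/p1.png",np.vstack([I["top"]["pixels"],I["side"]["pixels"]])[:,:,::-1][:, :])
p=cv2.imread("pics/p1.png"); cv2.imwrite("pics/p1.png",p[:400]); cv2.imwrite("pics/p2.png",p[400:])
E
python3 a.py
```

```text
0.0 [ 126.69343605 -509.03021468  230.74532356] [ 0.7018635   0.08644975 -0.70185435  0.08552514] 85.52902646509266
top 44.57189427136318 -0.004529843998155588 [[-0.011, -1.0, -0.004], [-0.995, 0.012, -0.103], [0.103, 0.003, -0.995]] [ 425.    2. 1420.]
tub 0.78 [414.6, 212.9, 473.0, 269.3] 442.8 239.4 2063
tub 0.46 [289.4, 176.9, 329.9, 216.0] 309.0 196.7 1284
lid_c 0.84 [172.0, 212.9, 229.9, 265.4] 200.0 236.5 1737
lid_c 0.67 [411.1, 212.1, 472.1, 268.7] 442.8 239.1 2130
plug1_c 0.72 [219.9, 175.1, 235.5, 186.5] 227.5 177.5 151
plug1_c 0.62 [245.1, 163.5, 260.8, 176.9] 253.5 170.5 116
plug1_c 0.55 [269.7, 140.6, 283.2, 154.9] 275.4 148.2 120
plug1_c 0.47 [241.5, 191.0, 258.9, 204.0] 250.7 196.9 147
plug1_c 0.46 [175.4, 211.5, 230.4, 265.8] 199.8 236.6 1737
lid_sq_c 0.8 [289.3, 176.5, 329.0, 218.6] 308.8 196.4 1270
ferrule_c 0.64 [267.5, 243.0, 279.9, 253.2] 273.0 246.9 54
ptfe_cup_c 0.58 [363.1, 240.4, 383.4, 258.8] 371.4 248.8 221
side 51.478447100825335 -0.054128377371295625 [[-0.989, -0.15, 0.003], [-0.094, 0.603, -0.792], [0.117, -0.783, -0.61]] [448. 790. 669.]
tub 0.83 [341.9, 125.9, 400.5, 167.1] 370.5 144.3 1747
lid_c 0.83 [305.6, 303.9, 382.5, 381.2] 342.1 339.7 3722
plug1_c 0.88 [251.4, 252.6, 270.2, 278.8] 260.5 269.1 296
plug1_c 0.79 [285.0, 260.8, 306.5, 286.8] 294.9 275.6 297
plug1_c 0.62 [231.6, 230.3, 247.6, 254.2] 239.6 244.4 222
plug1_c 0.61 [250.1, 281.2, 269.0, 306.4] 260.0 297.2 348
lid_sq_c 0.63 [358.3, 250.3, 379.9, 268.9] 368.7 259.7 402
lid_sq_c 0.57 [286.3, 206.3, 333.1, 243.4] 309.5 223.2 1390
ferrule_c 0.76 [358.2, 249.0, 380.0, 273.4] 368.6 259.4 438
ptfe_cup_c 0.68 [363.5, 173.3, 383.5, 194.6] 375.6 184.2 297
```

View pics/p1.png

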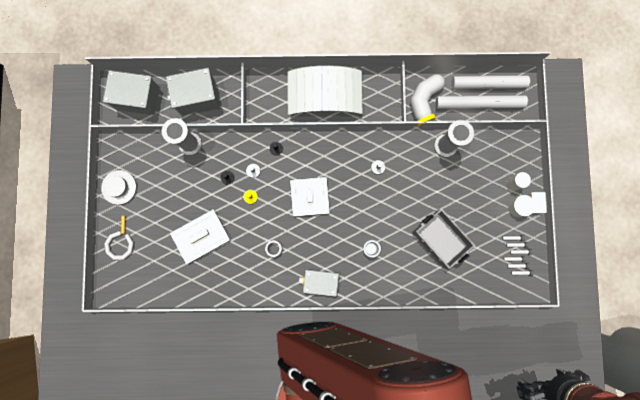

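View pics/p2.png

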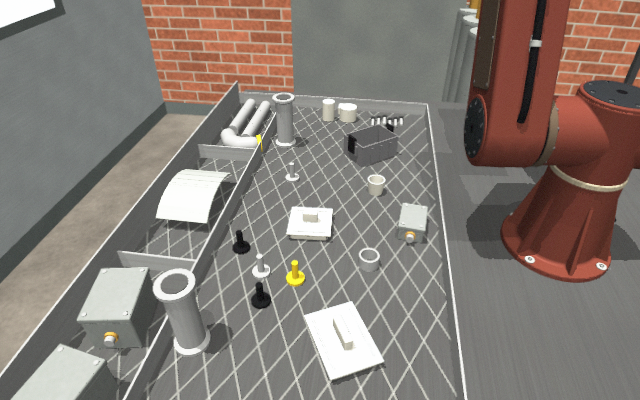

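The top view shows the steel plugs at (253,170) and (378,167), among black and yellow look-alikes. The tub is at (442,239), the oblong lid at (200,237) and the square lid at (309,196). In the side view the plugs are at (261,265) and (292,172), the tub at (371,145) and the lid at (342,340). Next: fit the models to both outlines and look at the crops enlarged.

```bash
cat >> h.py <<'E'
from scipy.optimize import minimize
def box(x,y,z0,z1): return np.array([[a*x/2,b*y/2,z] for a in(-1,1) for b in(-1,1) for z in(z0,z1)])
def cyl(d,z0,z1):
    a=np.linspace(0,2*np.pi,24,endpoint=False); return np.vstack([np.c_[d/2*np.cos(a),d/2*np.sin(a),0*a+z] for z in(z0,z1)])
M={"tub":[box(136,96,0,66),box(153,30,30,84)*1,],
 "lid":[box(127,86,0,18),box(140,100,18,22),box(60,16,22,50)],
 "plug":[cyl(40,0,8),cyl(14,8,52)]}
M["tub"]=[box(136,96,0,66)]+[b+[s*72,0,0] for s in(-1,1) for b in[box(10,30,30,84)]]
def place(P,p):
    c,s=np.cos(p[3]),np.sin(p[3]); return P@np.array([[c,s,0],[-s,c,0],[0,0,1]])+p[:3]
def sil(im,name,p,S=4):
    m=np.zeros((400*S,640*S),np.uint8)
    for P in M[name]:
        h=cv2.convexHull((proj(im,place(P,p))*S+S/2).astype(np.float32)); cv2.fillConvexPoly(m,np.round(h).astype(np.int32),255)
    return cv2.resize(m,(640,400),interpolation=cv2.INTER_AREA)/255.
def fit(name,ims,masks,p0,free=(0,1,2,3)):
    masks=[m.astype(float) for m in masks]; f=list(free)
    def full(q): p=np.array(p0,float); p[f]=q; return p
    def cost(q):
        r=0
        for im,m in zip(ims,masks):
            s=sil(im,name,full(q)); r+=1-np.minimum(s,m).sum()/np.maximum(s,m).sum()
        return r/len(ims)
    q0=np.array(p0,float)[f]; st=np.array([8,8,8,.15])[f]
    r=minimize(cost,q0,method="Nelder-Mead",options=dict(initial_simplex=np.vstack([q0]+[q0+np.eye(len(f))[i]*st[i] for i in range(len(f))]),xatol=.05,fatol=1e-5,maxiter=300))
    return full(r.x),r.fun
def near(thing,cam,uv,r=15):
    for d in spotter.outline_of(thing,cam):
        ys,xs=np.nonzero(d["pixels"])
        if np.hypot(xs.mean()-uv[0],ys.mean()-uv[1])<r: return d["pixels"]
E
cat > b.py <<'E'
from h import *
T=cams.get_image("top");S=cams.get_image("side")
res={}
for k,n,nm,ut,us in(("tub","tub","tub",(443,239),(371,145)),("lid","lid_c","lid",(200,237),(342,340)),("pA","plug1_c","plug",(253,170),(261,267)),("pB","plug1_c","plug",(378,167),(292,173))):
    a=near(n,"top",ut);b=near(n,"side",us)
    p=tri(T,ut,S,us); print(k,"tri",p[0].round(1),p[1].round(1), a is not None,b is not None)
    ims=[i for i,m in((T,a),(S,b)) if m is not None]; ms=[m for m in(a,b) if m is not None]
    if not ms: continue
    best=None
    for y in ((0,) if nm=="plug" else (0.5,-0.5,1.2,-1.2)):
        r=fit(nm,ims,ms,[*p[0][:2],5,y],(0,1,2) if nm=="plug" else (0,1,2,3))
        if best is None or r[1]<best[1]: best=r
    print(k,best[0].round(2),round(best[1],3)); res[k]=best[0]
np.save("res.npy",res,allow_pickle=True)
def crop(im,c,w=50,s=5):
    p=im["pixels"][:,:,::-1].copy(); x,y=c
    p=cv2.resize(p[max(y-w*4//5,0):y+w*4//5,x-w:x+w],(400,300)); return p
# overlays
for im in(T,S):
    px=im["pixels"]=im["pixels"].copy()
tiles=[]
for k,nm,w in(("tub","tub",48),("lid","lid",56)):
    for im in(T,S):
        if k not in res: continue
        big=cv2.resize(im["pixels"][:,:,::-1],None,fx=5,fy=5,interpolation=cv2.INTER_CUBIC)
        for P in M[nm]:
            h=cv2.convexHull((proj(im,place(P,res[k]))*5+2.5).astype(np.float32)).astype(np.int32); cv2.polylines(big,[h],True,(0,0,255),1)
        c=(proj(im,res[k][:3]+[0,0,30])[0]*5).astype(int); tiles.append(big[max(c[1]-150,0):,max(c[0]-200,0):][:300,:400])
f=lambda t:cv2.copyMakeBorder(t,0,300-t.shape[0],0,400-t.shape[1],cv2.BORDER_CONSTANT)
cv2.imwrite("pics/p3.png",np.vstack([np.hstack([f(t) for t in tiles[:2]]),np.hstack([f(t) for t in tiles[2:4]])]))
tiles=[]
for k,ut,us in(("pA",(253,170),(261,267)),("pB",(378,167),(292,173))):
    for im,u in((T,ut),(S,us)):
        big=cv2.resize(im["pixels"][:,:,::-1],None,fx=8,fy=8,interpolation=cv2.INTER_CUBIC)
        if k in res:
          for P in M["plug"]:
            h=cv2.convexHull((proj(im,place(P,res[k]))*8+4).astype(np.float32)).astype(np.int32); cv2.polylines(big,[h],True,(0,0,255),1)
        tiles.append(big[u[1]*8-150:u[1]*8+150,u[0]*8-200:u[0]*8+200])
cv2.imwrite("pics/p4.png",np.vstack([np.hstack(tiles[:2]),np.hstack(tiles[2:])]))
E
python3 b.py
```

```text
tub tri [ 456.6 -351.5   28.2] 0.5 True False
tub [ 458.04 -355.78  -36.38    0.71] 0.039
lid tri [471.2 344.   11.9] 1.5 True True
lid [473.09 341.68  -1.53   2.07] 0.045
pA tri [664.1 191.3  14.4] 0.7 True True
pA [665.26 192.33  -2.68   0.  ] 0.085
pB tri [ 669.  -172.8   18.7] 3.1 False False
```

View pics/p3.png

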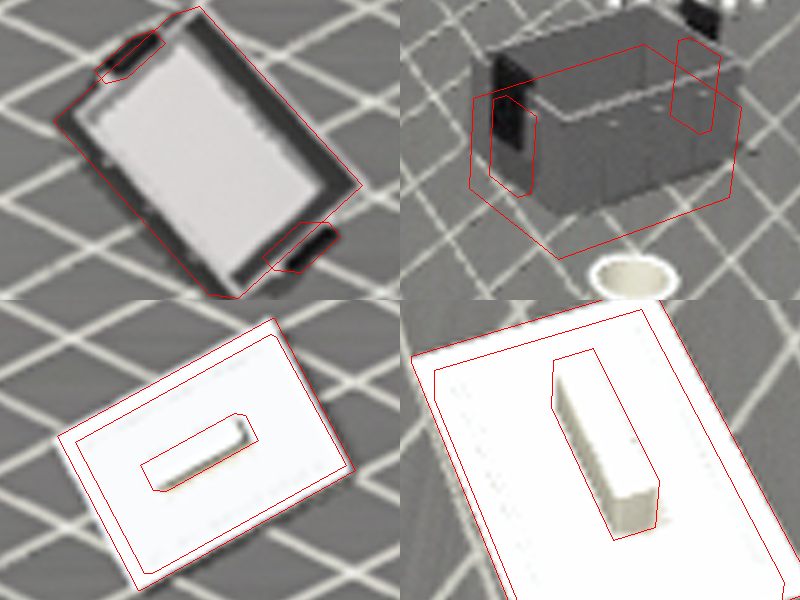

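View pics/p4.png

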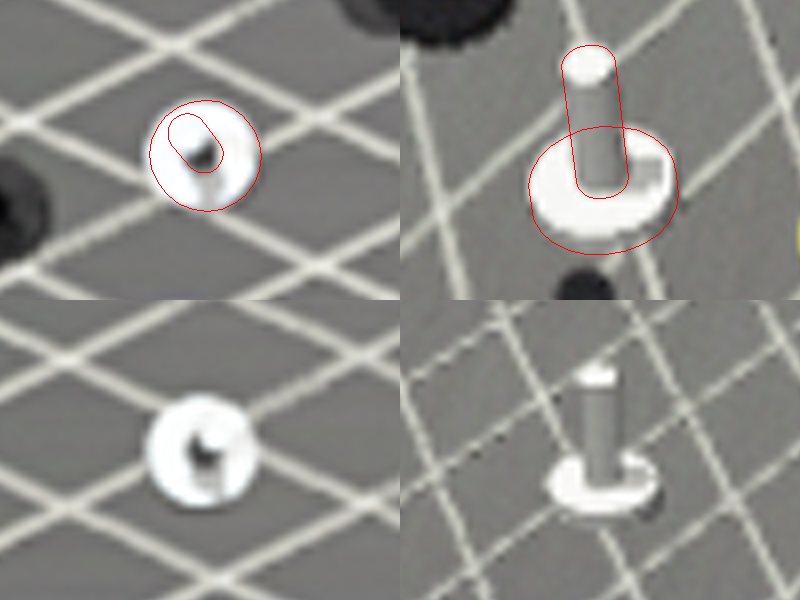

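The crops show the lid and plug A fits sitting within about 1 px. The tub's fit from the top view alone is wrong in height, and plug B wasn't found. I read plug B's disc centre at top (378.2,167) and side (292.2,177), with its stem top at side (291.6,163.5). I'll get the tub's side mask and refit.

```bash
cat > c.py <<'E'
from h import *
res=np.load("res.npy",allow_pickle=True).item()
T=cams.get_image("top");S=cams.get_image("side")
a=near("tub","top",(443,239))
for i in range(4):
    b=near("tub","side",(371,145))
    if b is not None: break
    S=cams.get_image("side")
print(a is not None,b is not None)
for z in (0,):
  for y in(.65,.9):
    r=fit("tub",[T,S],[a,b],[455,-350,z,y]); print("tub",r[0].round(2),r[1]); 
res["tub"]=r[0]
for k,t,s,top in(("pA",(253.6,170.9),(261.4,272),(259.6,256.1)),("pB",(378.2,167),(292.2,177.1),(291.6,163.5))):
    p,e=tri(T,t,S,s); print(k,"disc",p.round(1),e.round(1))
    # height of stem top along vertical through p
    zs=np.arange(20,80,.5); d=[np.linalg.norm(proj(S,[*p[:2],z])[0]-top) for z in zs]; print("stem top z",zs[np.argmin(d)],min(d)); res[k]=np.array([*p[:2],p[2],0])
np.save("res.npy",res,allow_pickle=True)
tiles=[]
for k,nm in(("tub","tub"),("pB","plug")):
    for im in(T,S):
        q=res[k].copy(); 
        if k=="pB": q[2]=0
        big=cv2.resize(im["pixels"][:,:,::-1],None,fx=5,fy=5,interpolation=cv2.INTER_CUBIC)
        for P in M[nm]:
            h=cv2.convexHull((proj(im,place(P,q))*5+2.5).astype(np.float32)).astype(np.int32); cv2.polylines(big,[h],True,(0,0,255),1)
        c=(proj(im,q[:3]+[0,0,30])[0]*5).astype(int); tiles.append(big[c[1]-150:,c[0]-200:][:300,:400])
cv2.imwrite("pics/p5.png",np.vstack([np.hstack(tiles[:2]),np.hstack(tiles[2:4])]))
E
python3 c.py
```

```text
True True
tub [ 458.21 -345.36    1.05    0.73] 0.03760067456008387
tub [ 458.89 -345.73    0.48    0.72] 0.03981567016245818
pA disc [664.2 191.6  -1. ] 1.1
stem top z 48.0 0.14794004398170482
pB disc [ 670.7 -175.4    2.9] 1.0
stem top z 49.0 0.18157655129511854
```

View pics/p5.png

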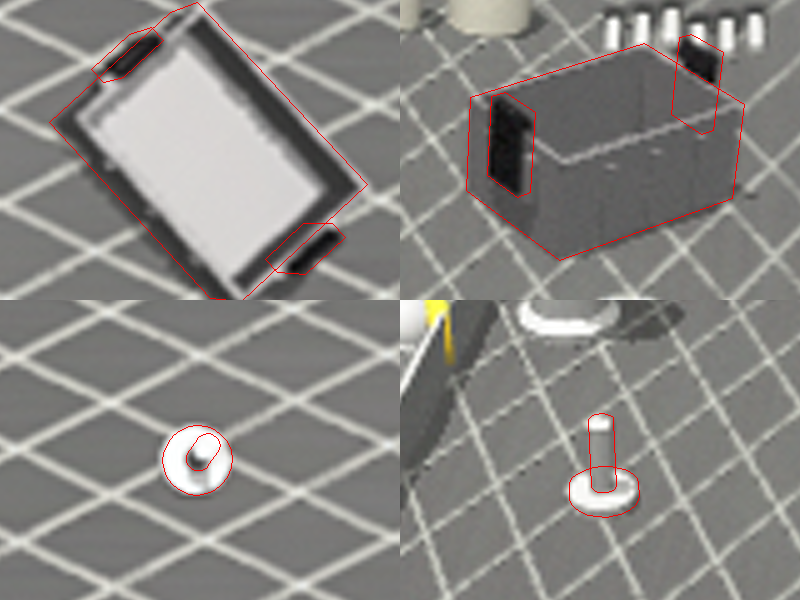

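The floor is at about z=0. The tub is at (458,-345) with yaw 41.5°, and the plug positions are good to about 2 mm. Next is a helper that turns target poses into tool-frame shifts.

```bash
cat > go.py <<'E'
# usage: go.py x y z [jawdeg]  -> tool-frame shift from the present pose
import sys,numpy as np
from scipy.spatial.transform import Rotation as Ro
from workcell import status
st=status.state(); R=Ro.from_quat(st["ee_rot"]).as_matrix(); p=np.array(st["eef_pos"])
a=[float(v) for v in sys.argv[1:]]
yaw=np.degrees(np.arctan2(R[1,1],R[0,1]))
print("t",round(st["time"],2),"tcp",p.round(1),"jaw yaw",yaw.round(1),"xdir",R[:,0].round(3),"q1,q6",np.round([st["q"][0],st["q"][5]],2),"op",round(st["opening"],1),"F",np.round(st["wrist_force"],1))
if len(a)>=3:
    print("shift m",(R.T@(np.array(a[:3])-p)/1000).round(4))
    if len(a)>3:
        d=(yaw-a[3]+90)%180-90; print("twist",round(d,1),"or",round(d-np.sign(d)*180,1))
E
python3 go.py 670.5 -175 120 -48.5
```

```text
t 1.4 tcp [ 126.7 -509.5  231.3] jaw yaw -76.0 xdir [ 0. -0. -1.] q1,q6 [-1.47  1.43] op 85.6 F [ 0.5 -0.1  0.6]
shift m [ 0.1113 -0.1933 -0.6084]
twist -27.5 or 152.5
```

```bash
python3 -m handwheel '[{"y":-0.012,"z":-0.038,"twist":-7,"fingers":125},{"y":-0.024,"z":-0.076,"twist":-14,"fingers":125},{"y":-0.036,"z":-0.114,"twist":-21,"fingers":125},{"y":-0.048,"z":-0.152,"twist":-27.5,"fingers":125},{"y":-0.060,"z":-0.190,"twist":-27.5,"fingers":125},{"y":-0.072,"z":-0.228,"twist":-27.5,"fingers":125},{"y":-0.084,"z":-0.266,"twist":-27.5,"fingers":125},{"y":-0.096,"z":-0.304,"twist":-27.5,"fingers":125}]' 40; python3 go.py 670.5 -175 120 -48.5
```

```text
t 1.4 tcp [ 126.7 -509.5  231.3] jaw yaw -76.0 xdir [ 0. -0. -1.] q1,q6 [-1.47  1.43] op 85.6 F [ 0.5 -0.1  0.6]
shift m [ 0.1113 -0.1933 -0.6084]
twist -27.5 or 152.5invalid input at $[0]: expected keys x, y, z, twist, fingers
```

```bash
python3 -m handwheel '[{"x":0,"y":-0.012,"z":-0.038,"twist":-7,"fingers":125},{"x":0,"y":-0.024,"z":-0.076,"twist":-14,"fingers":125},{"x":0,"y":-0.036,"z":-0.114,"twist":-21,"fingers":125},{"x":0,"y":-0.048,"z":-0.152,"twist":-27.5,"fingers":125},{"x":0,"y":-0.060,"z":-0.190,"twist":-27.5,"fingers":125},{"x":0,"y":-0.072,"z":-0.228,"twist":-27.5,"fingers":125},{"x":0,"y":-0.084,"z":-0.266,"twist":-27.5,"fingers":125},{"x":0,"y":-0.096,"z":-0.304,"twist":-27.5,"fingers":125}]' 40; python3 go.py 670.5 -175 120 -48.5
```

```text
time: 2.07
eef_pos: [400.1, -341.6, 231.5]
ee_rot: [0.661, 0.25, -0.661, 0.25]
wrist_force: [0.5, -1.5, 0.3]
opening: 43.6
t 2.07 tcp [ 400.1 -341.6  231.5] jaw yaw -48.5 xdir [ 0. -0. -1.] q1,q6 [-0.85  1.57] op 43.6 F [ 0.5 -1.5  0.3]
shift m [ 0.1115  0.0542 -0.3129]
twist -0.0 or 180.0
```

```bash
python3 -m handwheel '[{"x":0.01,"y":0.007,"z":-0.039,"twist":0,"fingers":125},{"x":0.02,"y":0.014,"z":-0.078,"twist":0,"fingers":125},{"x":0.03,"y":0.020,"z":-0.117,"twist":0,"fingers":125},{"x":0.04,"y":0.027,"z":-0.156,"twist":0,"fingers":125},{"x":0.06,"y":0.034,"z":-0.195,"twist":0,"fingers":125},{"x":0.08,"y":0.041,"z":-0.234,"twist":0,"fingers":125},{"x":0.10,"y":0.047,"z":-0.273,"twist":0,"fingers":125},{"x":0.111,"y":0.054,"z":-0.313,"twist":0,"fingers":125}]'; python3 go.py 670.5 -175 22 -48.5
cat > pic.py <<'E'
import sys
from h import *
n,cam,x,y,w,s=sys.argv[1],sys.argv[2],*map(int,sys.argv[3:7])
im=cams.get_image(cam); save(im,n,(max(x-w,0),max(y-w*3//4,0),x+w,y+w*3//4),s)
E
python3 pic.py p6.png side 292 155 60 5
```

```text
time: 2.73
eef_pos: [662.6, -178.8, 120.6]
ee_rot: [-0.661, -0.251, 0.662, -0.25]
wrist_force: [0.4, -1.3, -0.5]
opening: 43.6
t 2.73 tcp [ 662.6 -178.8  120.6] jaw yaw -48.5 xdir [-0.002  0.001 -1.   ] q1,q6 [-0.37  2.05] op 43.6 F [ 0.4 -1.3 -0.5]
shift m [ 0.0986  0.0026 -0.0086]
twist -0.0 or 180.0
```

View pics/p6.png

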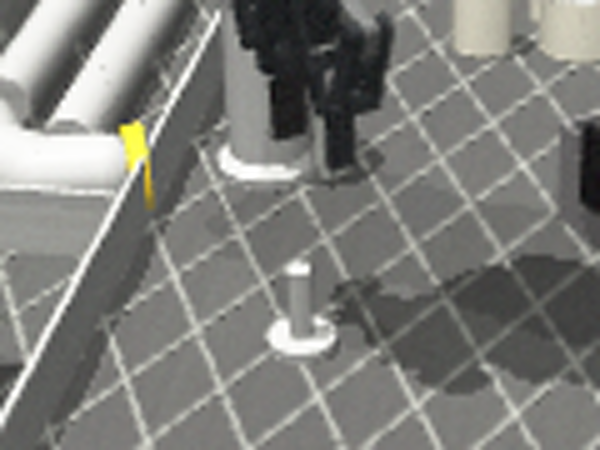

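The side crop shows the open fingers hanging above plug B, whose stem top is at (299,267) in the crop. I'll descend and close.

```bash
python3 -m handwheel '[{"x":0,"y":0,"z":0,"twist":0,"fingers":125},{"x":0.03,"y":0,"z":0,"twist":0,"fingers":125},{"x":0.06,"y":0,"z":0,"twist":0,"fingers":125},{"x":0.08,"y":0,"z":0,"twist":0,"fingers":125},{"x":0.098,"y":0,"z":0,"twist":0,"fingers":125},{"x":0.098,"y":0,"z":0,"twist":0,"fingers":125},{"x":0.098,"y":0,"z":0,"twist":0,"fingers":255},{"x":0.098,"y":0,"z":0,"twist":0,"fingers":255}]' 40;  python3 go.py; python3 -m handwheel '[{"x":0,"y":0,"z":0,"twist":0,"fingers":255},{"x":0,"y":0,"z":0,"twist":0,"fingers":255},{"x":0,"y":0,"z":0,"twist":0,"fingers":255},{"x":0,"y":0,"z":0,"twist":0,"fingers":255}]' 40;  python3 go.py
```

```text
time: 3.45
eef_pos: [662.8, -181.0, 26.4]
ee_rot: [0.662, 0.25, -0.661, 0.251]
wrist_force: [0.0, 0.2, 0.4]
opening: 20.6
t 3.45 tcp [ 662.8 -181.    26.4] jaw yaw -48.6 xdir [ 0.002 -0.001 -1.   ] q1,q6 [-0.37  2.05] op 20.6 F [0.  0.2 0.4]
time: 3.78
eef_pos: [663.2, -181.1, 26.6]
ee_rot: [0.662, 0.249, -0.661, 0.251]
wrist_force: [-0.3, -1.2, 6.9]
opening: 11.5
t 3.78 tcp [ 663.2 -181.1   26.6] jaw yaw -48.5 xdir [ 0.003 -0.002 -1.   ] q1,q6 [-0.37  2.05] op 11.5 F [-0.3 -1.2  6.9]
```

```bash
python3 -m handwheel '[{"x":0,"y":0,"z":0,"twist":0,"fingers":125},{"x":0,"y":0,"z":0,"twist":0,"fingers":125},{"x":0,"y":0,"z":0,"twist":0,"fingers":125},{"x":0,"y":0,"z":0,"twist":0,"fingers":125}]' 40;  python3 go.py 670.5 -175 22; python3 pic.py p7.png side 292 165 40 8
```

```text
time: 4.12
eef_pos: [662.1, -180.1, 24.7]
ee_rot: [-0.661, -0.25, 0.661, -0.25]
wrist_force: [0.0, -0.5, 0.1]
opening: 43.3
t 4.12 tcp [ 662.1 -180.1   24.7] jaw yaw -48.5 xdir [-0.  0. -1.] q1,q6 [-0.37  2.05] op 43.3 F [ 0.  -0.5  0.1]
shift m [ 0.0027  0.0018 -0.0097]
```

View pics/p7.png

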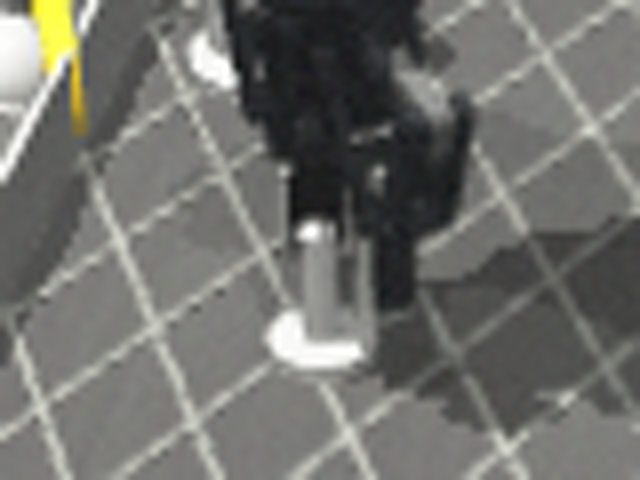

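Plug B still stands, with its stem top at crop (313,232), i.e. (291.1,164), so it barely moved. The hand stopped about 9 mm short. I'll shift and close again.

```bash
python3 -m handwheel '[{"x":0.001,"y":0.001,"z":-0.005,"twist":0,"fingers":125},{"x":0.001,"y":0.001,"z":-0.0105,"twist":0,"fingers":125},{"x":0.001,"y":0.001,"z":-0.0105,"twist":0,"fingers":125},{"x":0.001,"y":0.001,"z":-0.0105,"twist":0,"fingers":255},{"x":0.001,"y":0.001,"z":-0.0105,"twist":0,"fingers":255},{"x":0.001,"y":0.001,"z":-0.0105,"twist":0,"fingers":255},{"x":0.001,"y":0.001,"z":-0.0105,"twist":0,"fingers":255},{"x":0.001,"y":0.001,"z":-0.0105,"twist":0,"fingers":255}]' 40;  python3 go.py; python3 -m handwheel '[{"x":0,"y":0,"z":0,"twist":0,"fingers":255},{"x":0,"y":0,"z":0,"twist":0,"fingers":255},{"x":-0.01,"y":0,"z":0,"twist":0,"fingers":255},{"x":-0.03,"y":0,"z":0,"twist":0,"fingers":255},{"x":-0.03,"y":0,"z":0,"twist":0,"fingers":255}]' 40;  python3 go.py; python3 pic.py p8.png side 292 155 40 8
```

```text
time: 4.83
eef_pos: [670.6, -174.1, 23.7]
ee_rot: [-0.661, -0.25, 0.661, -0.25]
wrist_force: [-0.0, 0.6, -0.9]
opening: 12.3
t 4.83 tcp [ 670.6 -174.1   23.7] jaw yaw -48.5 xdir [-0.  0. -1.] q1,q6 [-0.36  2.06] op 12.3 F [-0.   0.6 -0.9]
time: 5.25
eef_pos: [672.6, -174.8, 57.6]
ee_rot: [0.663, 0.249, -0.66, 0.251]
wrist_force: [0.9, -0.6, -0.3]
opening: 12.0
t 5.25 tcp [ 672.6 -174.8   57.6] jaw yaw -48.5 xdir [ 0.004 -0.002 -1.   ] q1,q6 [-0.36  2.06] op 12.0 F [ 0.9 -0.6 -0.3]
```

View pics/p8.png

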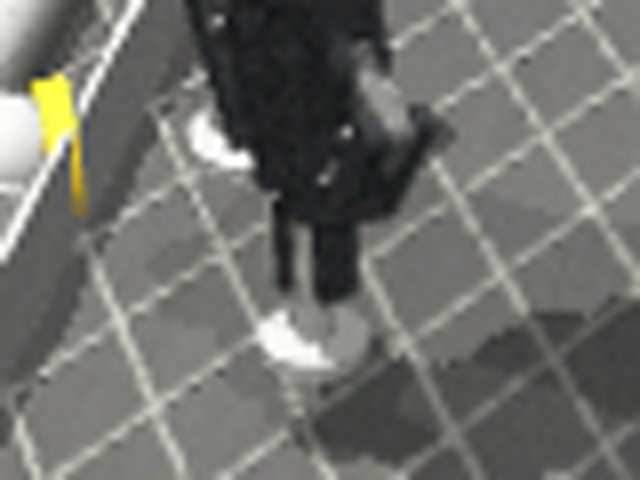

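The crop shows the plug held, with its disc hanging about 30 mm off the floor at crop (313,338). Next, carry it to the tub's +x half.

```bash
python3 -m handwheel '[{"x":-0.03,"y":0,"z":0,"twist":0,"fingers":255},{"x":-0.06,"y":0,"z":0.01,"twist":0,"fingers":255},{"x":-0.09,"y":0,"z":0.04,"twist":0,"fingers":255},{"x":-0.11,"y":-0.002,"z":0.075,"twist":0,"fingers":255},{"x":-0.11,"y":-0.005,"z":0.112,"twist":0,"fingers":255},{"x":-0.11,"y":-0.008,"z":0.15,"twist":0,"fingers":255},{"x":-0.11,"y":-0.011,"z":0.19,"twist":0,"fingers":255},{"x":-0.11,"y":-0.011,"z":0.19,"twist":0,"fingers":255}]';  python3 go.py 479 -327 130 -48.4
```

```text
time: 5.97
eef_pos: [515.8, -295.1, 163.5]
ee_rot: [-0.661, -0.249, 0.663, -0.249]
wrist_force: [1.2, -0.8, -2.1]
opening: 11.9
t 5.97 tcp [ 515.8 -295.1  163.5] jaw yaw -48.8 xdir [-0.003 -0.001 -1.   ] q1,q6 [-0.64  1.78] op 11.9 F [ 1.2 -0.8 -2.1]
shift m [ 0.0337 -0.0002  0.0486]
twist -0.4 or 179.6
```

```bash
python3 -m handwheel '[{"x":0.01,"y":0,"z":0.03,"twist":0,"fingers":255},{"x":0.025,"y":0,"z":0.044,"twist":0,"fingers":255},{"x":0.025,"y":0,"z":0.044,"twist":0,"fingers":255},{"x":0.025,"y":0,"z":0.044,"twist":0,"fingers":255}]';  python3 go.py 479 -327 28 -48.4
python3 - <<'E'
from h import *
T=cams.get_image("top");S=cams.get_image("side")
a,b=near("tub","top",(443,239)),near("tub","side",(371,145))
print([None if m is None else m.sum() for m in(a,b)])
E
```

```text
time: 6.3
eef_pos: [487.1, -320.6, 137.9]
ee_rot: [-0.661, -0.25, 0.662, -0.249]
wrist_force: [0.6, 0.2, -2.2]
opening: 11.8
t 6.3 tcp [ 487.1 -320.6  137.9] jaw yaw -48.6 xdir [-0.001  0.002 -1.   ] q1,q6 [-0.71  1.71] op 11.8 F [ 0.6  0.2 -2.2]
shift m [ 0.1099 -0.0003  0.0103]
twist -0.2 or 179.8
[None, np.int64(1680)]
```

```bash
python3 -m handwheel '[{"x":0,"y":0,"z":0.0103,"twist":0,"fingers":255},{"x":0,"y":0,"z":0.0103,"twist":0,"fingers":255},{"x":0.03,"y":0,"z":0.0103,"twist":0,"fingers":255},{"x":0.06,"y":0,"z":0.0103,"twist":0,"fingers":255},{"x":0.085,"y":0,"z":0.0103,"twist":0,"fingers":255},{"x":0.1,"y":0,"z":0.0103,"twist":0,"fingers":255},{"x":0.105,"y":0,"z":0.0103,"twist":0,"fingers":255},{"x":0.105,"y":0,"z":0.0103,"twist":0,"fingers":255}]';  python3 go.py 479 -327 28 -48.4
```

```text
time: 7.17
eef_pos: [479.7, -327.1, 32.8]
ee_rot: [-0.661, -0.251, 0.662, -0.25]
wrist_force: [0.3, 0.2, -1.6]
opening: 12.0
t 7.17 tcp [ 479.7 -327.1   32.8] jaw yaw -48.5 xdir [-0.002  0.001 -1.   ] q1,q6 [-0.72  1.69] op 12.0 F [ 0.3  0.2 -1.6]
shift m [ 0.0048 -0.0005  0.0004]
twist -0.1 or 179.9
```

```bash
python3 -m handwheel '[{"x":0.003,"y":0,"z":0,"twist":0,"fingers":255},{"x":0.005,"y":0,"z":0,"twist":0,"fingers":255},{"x":0.005,"y":0,"z":0,"twist":0,"fingers":255}]';  python3 go.py;  python3 -m handwheel '[{"x":0.001,"y":0,"z":0,"twist":0,"fingers":255},{"x":0.0015,"y":0,"z":0,"twist":0,"fingers":255},{"x":0.0015,"y":0,"z":0,"twist":0,"fingers":255}]';  python3 go.py
```

```text
time: 7.42
eef_pos: [480.8, -328.1, 29.5]
ee_rot: [0.662, 0.25, -0.661, 0.251]
wrist_force: [-0.7, 0.2, -1.5]
opening: 12.1
t 7.42 tcp [ 480.8 -328.1   29.5] jaw yaw -48.5 xdir [ 0.001 -0.001 -1.   ] q1,q6 [-0.72  1.69] op 12.1 F [-0.7  0.2 -1.5]
time: 7.67
eef_pos: [480.5, -327.7, 27.5]
ee_rot: [0.661, 0.25, -0.661, 0.251]
wrist_force: [0.2, 0.5, -3.2]
opening: 12.0
t 7.67 tcp [ 480.5 -327.7   27.5] jaw yaw -48.5 xdir [ 0. -0. -1.] q1,q6 [-0.72  1.69] op 12.0 F [ 0.2  0.5 -3.2]
```

```bash
python3 -m handwheel '[{"x":0.001,"y":0,"z":0,"twist":0,"fingers":255},{"x":0.0015,"y":0,"z":0,"twist":0,"fingers":255},{"x":0.0015,"y":0,"z":0,"twist":0,"fingers":255}]';  python3 -m handwheel '[{"x":0.001,"y":0,"z":0,"twist":0,"fingers":255},{"x":0.001,"y":0,"z":0,"twist":0,"fingers":255},{"x":0.001,"y":0,"z":0,"twist":0,"fingers":255}]';  python3 go.py
```

```text
time: 7.92
eef_pos: [480.6, -327.9, 26.5]
ee_rot: [0.661, 0.25, -0.661, 0.251]
wrist_force: [-1.4, 1.8, 6.8]
opening: 11.5
time: 8.17
eef_pos: [480.7, -327.9, 26.5]
ee_rot: [0.662, 0.25, -0.661, 0.251]
wrist_force: [-4.5, 3.2, 17.8]
opening: 12.0
t 8.17 tcp [ 480.7 -327.9   26.5] jaw yaw -48.5 xdir [ 0.001 -0.001 -1.   ] q1,q6 [-0.72  1.69] op 12.0 F [-4.5  3.2 17.8]
```

Contact. Release, rise and head for plug A.

```bash
python3 -m handwheel '[{"x":-0.001,"y":0,"z":0,"twist":0,"fingers":255},{"x":-0.001,"y":0,"z":0,"twist":0,"fingers":130},{"x":-0.001,"y":0,"z":0,"twist":0,"fingers":130},{"x":-0.001,"y":0,"z":0,"twist":0,"fingers":130},{"x":-0.001,"y":0,"z":0,"twist":0,"fingers":130},{"x":-0.03,"y":0,"z":0,"twist":0,"fingers":130},{"x":-0.07,"y":0,"z":0,"twist":0,"fingers":130},{"x":-0.11,"y":0,"z":0,"twist":0,"fingers":130}]';  python3 go.py 664.5 192 140 40
```

```text
time: 8.83
eef_pos: [479.4, -326.8, 135.0]
ee_rot: [-0.661, -0.251, 0.662, -0.249]
wrist_force: [0.5, -0.8, 1.0]
opening: 42.0
t 8.83 tcp [ 479.4 -326.8  135. ] jaw yaw -48.5 xdir [-0.002  0.002 -1.   ] q1,q6 [-0.72  1.69] op 42.0 F [ 0.5 -0.8  1. ]
shift m [-0.0044 -0.2663 -0.4822]
twist -88.5 or 91.5
```

```bash
python3 -m handwheel '[{"x":-0.02,"y":-0.019,"z":-0.034,"twist":0,"fingers":130},{"x":-0.03,"y":-0.038,"z":-0.068,"twist":0,"fingers":130},{"x":-0.03,"y":-0.057,"z":-0.102,"twist":0,"fingers":130},{"x":-0.03,"y":-0.076,"z":-0.136,"twist":0,"fingers":130},{"x":-0.03,"y":-0.095,"z":-0.17,"twist":0,"fingers":130},{"x":-0.03,"y":-0.114,"z":-0.205,"twist":0,"fingers":130},{"x":-0.03,"y":-0.133,"z":-0.24,"twist":0,"fingers":130},{"x":-0.03,"y":-0.152,"z":-0.275,"twist":0,"fingers":130}]';  python3 go.py 664.5 192 140; python3 -m handwheel '[{"x":0,"y":-0.019,"z":-0.034,"twist":0,"fingers":130},{"x":0,"y":-0.038,"z":-0.068,"twist":0,"fingers":130},{"x":0,"y":-0.057,"z":-0.102,"twist":0,"fingers":130},{"x":0,"y":-0.076,"z":-0.136,"twist":0,"fingers":130},{"x":0,"y":-0.095,"z":-0.17,"twist":0,"fingers":130},{"x":0,"y":-0.109,"z":-0.203,"twist":0,"fingers":130},{"x":0,"y":-0.109,"z":-0.203,"twist":0,"fingers":130},{"x":0,"y":-0.109,"z":-0.203,"twist":0,"fingers":130}]';  python3 go.py 664.5 192 23
python3 - <<'E'
from h import *
T=cams.get_image("top");S=cams.get_image("side")
a,b=near("plug1_c","top",(253,170),8),near("plug1_c","side",(261,267),8)
print([None if m is None else m.sum() for m in(a,b)])
if a is not None and b is not None: print(fit("plug",[T,S],[a,b],[664,191.6,0,0],(0,1)))
a,b=near("tub","top",(443,239)),near("tub","side",(371,145))
if a is not None and b is not None: print(fit("tub",[T,S],[a,b],[458,-345,0,.72]))
save(T,"p9.png",(395,195,491,275),8)
E
```

```text
time: 9.5
eef_pos: [586.1, -29.7, 164.7]
ee_rot: [0.661, 0.25, -0.661, 0.25]
wrist_force: [0.8, 0.1, 0.4]
opening: 42.0
t 9.5 tcp [586.1 -29.7 164.7] jaw yaw -48.5 xdir [ 0. -0. -1.] q1,q6 [-0.18  2.24] op 42.0 F [0.8 0.1 0.4]
shift m [ 0.0247 -0.1142 -0.2055]
time: 10.17
eef_pos: [665.6, 186.4, 163.7]
ee_rot: [-0.661, -0.251, 0.661, -0.251]
wrist_force: [-0.3, -0.5, -0.0]
opening: 41.9
t 10.17 tcp [665.6 186.4 163.7] jaw yaw -48.4 xdir [-0.001 -0.    -1.   ] q1,q6 [0.17 2.58] op 41.9 F [-0.3 -0.5 -0. ]
shift m [ 0.1407 -0.0049 -0.003 ]
[None, np.int64(285)]
```

View pics/p9.png

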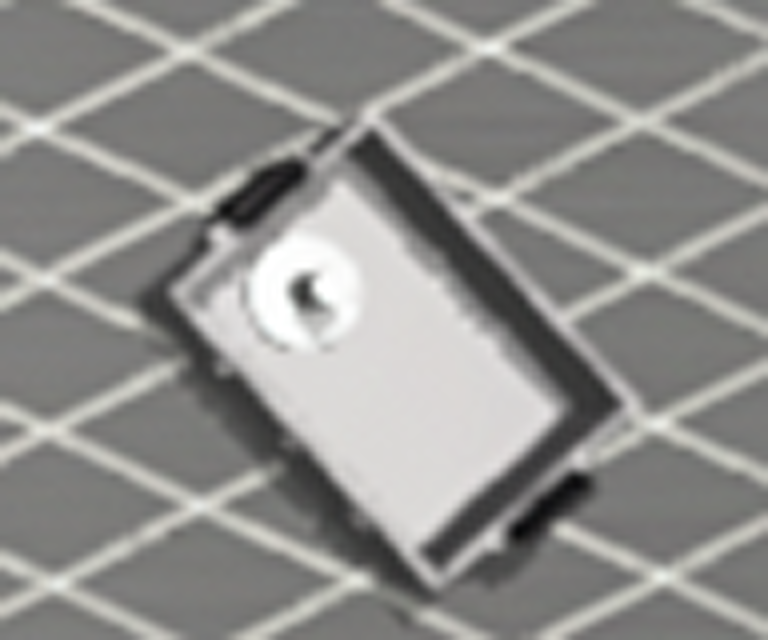

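The crop shows plug B standing in the tub at crop (303,290). The rim corners are at crop (370,113), (635,410), (435,590) and (170,290). From those I compute the tub's pose.

```bash
python3 - <<'E'
from h import *
T=cams.get_image("top")
c=[np.array(u)/8+[395-.44,195-.44] for u in((370,113),(635,410),(435,590),(170,290))]
W=np.array([atz(T,u,66) for u in c]); print(W.round(1).tolist(),W.mean(0).round(1))
for i in range(4):
    d=W[(i+1)%4]-W[i]; print(np.linalg.norm(d).round(1),np.degrees(np.arctan2(d[1],d[0])).round(1))
print("plug disc",atz(T,np.array((303,290))/8+[395-.44,195-.44],11).round(1))
for u in((262,195),(552,508)): print("clip top",atz(T,np.array(u)/8+[395-.44,195-.44],84).round(1))
E
python3 -m handwheel '[{"x":0.03,"y":-0.005,"z":-0.003,"twist":0,"fingers":130},{"x":0.07,"y":-0.005,"z":-0.003,"twist":0,"fingers":130},{"x":0.1,"y":-0.005,"z":-0.003,"twist":0,"fingers":130},{"x":0.12,"y":-0.005,"z":-0.003,"twist":0,"fingers":130},{"x":0.135,"y":-0.005,"z":-0.003,"twist":0,"fingers":130},{"x":0.139,"y":-0.005,"z":-0.003,"twist":0,"fingers":130},{"x":0.139,"y":-0.005,"z":-0.003,"twist":0,"fingers":130}]'; python3 go.py 664.5 192 23
```

```text
[[539.7, -339.0, 66.0], [435.7, -426.6, 66.0], [375.0, -355.2, 66.0], [479.0, -267.4, 66.0]] [ 457.3 -347.    66. ]
135.9 -139.9
93.8 130.4
136.1 40.1
93.8 -49.7
plug disc [ 480.6 -326.3   11. ]
clip top [ 510.4 -296.4   84. ]
clip top [ 402.8 -391.2   84. ]
time: 11.1
eef_pos: [663.8, 189.5, 24.8]
ee_rot: [-0.661, -0.25, 0.662, -0.25]
wrist_force: [0.4, 0.2, 0.1]
opening: 42.1
t 11.1 tcp [663.8 189.5  24.8] jaw yaw -48.6 xdir [-0.002 -0.    -1.   ] q1,q6 [0.17 2.59] op 42.1 F [0.4 0.2 0.1]
shift m [ 0.0018 -0.0014 -0.0022]
```

```bash
python3 -m handwheel '[{"x":0.001,"y":-0.001,"z":-0.002,"twist":0,"fingers":130},{"x":0.001,"y":-0.001,"z":-0.002,"twist":0,"fingers":255},{"x":0.001,"y":-0.001,"z":-0.002,"twist":0,"fingers":255},{"x":0.001,"y":-0.001,"z":-0.002,"twist":0,"fingers":255},{"x":0.001,"y":-0.001,"z":-0.002,"twist":0,"fingers":255},{"x":0.001,"y":-0.001,"z":-0.002,"twist":0,"fingers":255},{"x":0.001,"y":-0.001,"z":-0.002,"twist":0,"fingers":255}]' 40;python3 go.py; python3 -m handwheel '[{"x":-0.02,"y":0,"z":0,"twist":0,"fingers":255},{"x":-0.05,"y":0,"z":0,"twist":0,"fingers":255},{"x":-0.08,"y":0,"z":0,"twist":0,"fingers":255},{"x":-0.115,"y":0,"z":0,"twist":0,"fingers":255},{"x":-0.14,"y":0,"z":0,"twist":0,"fingers":255},{"x":-0.14,"y":0,"z":0,"twist":0,"fingers":255},{"x":-0.14,"y":0,"z":0,"twist":0,"fingers":255}]'; python3 go.py 436 -365 150 -49
```

```text
time: 11.68
eef_pos: [666.3, 192.6, 26.0]
ee_rot: [0.662, 0.25, -0.661, 0.25]
wrist_force: [-0.1, 1.0, 5.9]
opening: 11.8
t 11.68 tcp [666.3 192.6  26. ] jaw yaw -48.5 xdir [ 0.002  0.    -1.   ] q1,q6 [0.18 2.59] op 11.8 F [-0.1  1.   5.9]
time: 12.27
eef_pos: [666.3, 192.4, 166.2]
ee_rot: [0.662, 0.25, -0.66, 0.251]
wrist_force: [-0.2, 1.0, -3.1]
opening: 12.1
t 12.27 tcp [666.3 192.4 166.2] jaw yaw -48.5 xdir [ 0.003  0.    -1.   ] q1,q6 [0.18 2.59] op 12.1 F [-0.2  1.  -3.1]
shift m [0.0153 0.2652 0.5417]
twist 0.5 or -179.5
```

Held (opening 12 mm, Fz down). Carry it to the tub's -x half.

```bash
python3 -m handwheel '[{"x":0,"y":0.017,"z":0.035,"twist":0,"fingers":255},{"x":0,"y":0.034,"z":0.07,"twist":0,"fingers":255},{"x":0,"y":0.051,"z":0.105,"twist":0,"fingers":255},{"x":0,"y":0.068,"z":0.14,"twist":0,"fingers":255},{"x":0,"y":0.085,"z":0.175,"twist":0,"fingers":255},{"x":0,"y":0.102,"z":0.21,"twist":0,"fingers":255},{"x":0,"y":0.119,"z":0.245,"twist":0,"fingers":255},{"x":0,"y":0.136,"z":0.28,"twist":0,"fingers":255}]'; python3 -m handwheel '[{"x":0,"y":0.017,"z":0.035,"twist":0,"fingers":255},{"x":0,"y":0.034,"z":0.07,"twist":0,"fingers":255},{"x":0,"y":0.051,"z":0.105,"twist":0,"fingers":255},{"x":0,"y":0.068,"z":0.14,"twist":0,"fingers":255},{"x":0,"y":0.085,"z":0.175,"twist":0,"fingers":255},{"x":0,"y":0.102,"z":0.21,"twist":0,"fingers":255},{"x":0,"y":0.119,"z":0.24,"twist":0,"fingers":255},{"x":0.015,"y":0.129,"z":0.262,"twist":0,"fingers":255}]';python3 -m handwheel '[{"x":0,"y":0,"z":0,"twist":0,"fingers":255},{"x":0,"y":0,"z":0,"twist":0,"fingers":255}]'; python3 go.py 436 -365 31
```

```text
time: 12.93
eef_pos: [543.4, -96.1, 163.0]
ee_rot: [-0.66, -0.251, 0.662, -0.25]
wrist_force: [1.8, -0.4, -2.1]
opening: 11.8
time: 13.6
eef_pos: [433.9, -368.6, 150.2]
ee_rot: [0.662, 0.249, -0.661, 0.251]
wrist_force: [0.5, -0.8, -1.5]
opening: 12.1
time: 13.77
eef_pos: [432.8, -365.0, 147.3]
ee_rot: [-0.661, -0.251, 0.662, -0.248]
wrist_force: [0.7, -0.1, -1.1]
opening: 11.6
t 13.77 tcp [ 432.8 -365.   147.3] jaw yaw -48.7 xdir [-0.003  0.003 -1.   ] q1,q6 [-0.83  1.59] op 11.6 F [ 0.7 -0.1 -1.1]
shift m [ 0.1163  0.0026 -0.0024]
```

```bash
python3 -m handwheel '[{"x":0.02,"y":0.0015,"z":-0.002,"twist":0,"fingers":255},{"x":0.05,"y":0.0015,"z":-0.002,"twist":0,"fingers":255},{"x":0.08,"y":0.0015,"z":-0.002,"twist":0,"fingers":255},{"x":0.1,"y":0.0015,"z":-0.002,"twist":0,"fingers":255},{"x":0.112,"y":0.0015,"z":-0.002,"twist":0,"fingers":255},{"x":0.116,"y":0.0015,"z":-0.002,"twist":0,"fingers":255},{"x":0.116,"y":0.0015,"z":-0.002,"twist":0,"fingers":255}]';python3 -m handwheel '[{"x":0.001,"y":0,"z":0,"twist":0,"fingers":255},{"x":0.002,"y":0,"z":0,"twist":0,"fingers":255},{"x":0.002,"y":0,"z":0,"twist":0,"fingers":255}]'; python3 go.py
```

```text
time: 14.35
eef_pos: [436.9, -363.1, 32.5]
ee_rot: [-0.661, -0.252, 0.661, -0.25]
wrist_force: [-0.5, -0.0, -1.8]
opening: 11.7
time: 14.6
eef_pos: [437.9, -365.3, 32.6]
ee_rot: [0.661, 0.25, -0.661, 0.251]
wrist_force: [-0.5, 0.1, -1.9]
opening: 12.0
t 14.6 tcp [ 437.9 -365.3   32.6] jaw yaw -48.5 xdir [ 0.001 -0.001 -1.   ] q1,q6 [-0.82  1.59] op 12.0 F [-0.5  0.1 -1.9]
```

```bash
python3 -m handwheel '[{"x":0.001,"y":0,"z":0,"twist":0,"fingers":255},{"x":0.0015,"y":0,"z":0,"twist":0,"fingers":255},{"x":0.0015,"y":0,"z":0,"twist":0,"fingers":255}]';python3 -m handwheel '[{"x":0.001,"y":0,"z":0,"twist":0,"fingers":255},{"x":0.0015,"y":0,"z":0,"twist":0,"fingers":255},{"x":0.0015,"y":0,"z":0,"twist":0,"fingers":255}]'; python3 go.py
```

```text
time: 14.85
eef_pos: [437.3, -365.1, 30.4]
ee_rot: [0.661, 0.25, -0.661, 0.25]
wrist_force: [-0.5, -0.2, -2.0]
opening: 12.1
time: 15.1
eef_pos: [437.3, -365.1, 29.0]
ee_rot: [0.661, 0.25, -0.661, 0.25]
wrist_force: [-0.5, 0.4, 1.3]
opening: 11.7
t 15.1 tcp [ 437.3 -365.1   29. ] jaw yaw -48.5 xdir [ 0. -0. -1.] q1,q6 [-0.82  1.59] op 11.7 F [-0.5  0.4  1.3]
```

```bash
python3 -m handwheel '[{"x":0,"y":0,"z":0,"twist":0,"fingers":130},{"x":0,"y":0,"z":0,"twist":0,"fingers":130},{"x":0,"y":0,"z":0,"twist":0,"fingers":130},{"x":0,"y":0,"z":0,"twist":0,"fingers":130},{"x":-0.03,"y":0,"z":0,"twist":0,"fingers":130},{"x":-0.07,"y":0,"z":0,"twist":0,"fingers":110},{"x":-0.11,"y":0,"z":0,"twist":0,"fingers":110},{"x":-0.14,"y":0,"z":0,"twist":0,"fingers":110}]'; python3 go.py 473 341.7 160 28.6
```

```text
time: 15.77
eef_pos: [437.7, -365.3, 171.8]
ee_rot: [0.662, 0.25, -0.661, 0.251]
wrist_force: [0.8, -0.7, -0.3]
opening: 48.7
t 15.77 tcp [ 437.7 -365.3  171.8] jaw yaw -48.5 xdir [ 0.001 -0.002 -1.   ] q1,q6 [-0.82  1.59] op 48.7 F [ 0.8 -0.7 -0.3]
shift m [ 0.0107 -0.5064 -0.4947]
twist -77.1 or 102.9
```

```bash
python3 -m handwheel '[{"x":0,"y":-0.028,"z":-0.027,"twist":-5,"fingers":110},{"x":0,"y":-0.056,"z":-0.054,"twist":-10,"fingers":110},{"x":0,"y":-0.084,"z":-0.082,"twist":-15,"fingers":110},{"x":0,"y":-0.112,"z":-0.109,"twist":-20,"fingers":110},{"x":0,"y":-0.14,"z":-0.137,"twist":-25,"fingers":110},{"x":0,"y":-0.168,"z":-0.164,"twist":-30,"fingers":110},{"x":0,"y":-0.196,"z":-0.191,"twist":-35,"fingers":110},{"x":0,"y":-0.224,"z":-0.219,"twist":-40,"fingers":110}]'; python3 go.py 473 341.7 160 28.6
cat > l.py <<'E'
from h import *
T=cams.get_image("top");S=cams.get_image("side")
for n,nm,ut,us,p0 in(("lid_c","lid",(200,237),(342,340),[473,341,0,2.07]),("tub","tub",(443,239),(371,145),[457.7,-346,0,.71])):
    a,b=near(n,"top",ut),near(n,"side",us)
    for ims,ms,fr in(([T,S],[a,b],(0,1,2,3)),([T],[a],(0,1,3)),([S],[b],(0,1,3))):
        if all(m is not None for m in ms):
            r=fit(nm,ims,ms,p0,fr); print(n,r[0][:3].round(1),np.degrees(r[0][3]).round(1),round(r[1],3))
E
python3 l.py
```

```text
time: 16.43
eef_pos: [452.7, -50.4, 168.9]
ee_rot: [0.535, 0.462, -0.535, 0.463]
wrist_force: [1.8, -0.3, -0.3]
opening: 48.5
t 16.43 tcp [452.7 -50.4 168.9] jaw yaw -8.3 xdir [ 0. -0. -1.] q1,q6 [-0.27  1.44] op 48.5 F [ 1.8 -0.3 -0.3]
shift m [ 0.0089 -0.0366 -0.3909]
twist -36.9 or 143.1
lid_c [473.  341.8  -1.5] 118.4 0.044
lid_c [472.1 342.7   0. ] 118.0 0.049
lid_c [473.4 342.1   0. ] 118.3 0.034
tub [ 457.8 -346.7   -4.6] 40.9 0.315
tub [ 456.7 -345.9    0. ] 40.8 0.17
tub [ 459.  -343.6    0. ] 43.0 0.457
```

```bash
python3 -m handwheel '[{"x":0,"y":-0.003,"z":-0.035,"twist":-5,"fingers":110},{"x":0,"y":-0.007,"z":-0.075,"twist":-10,"fingers":110},{"x":0,"y":-0.011,"z":-0.115,"twist":-15,"fingers":110},{"x":0,"y":-0.014,"z":-0.155,"twist":-20,"fingers":110},{"x":0,"y":-0.018,"z":-0.195,"twist":-25,"fingers":110},{"x":0,"y":-0.022,"z":-0.235,"twist":-30,"fingers":110},{"x":0,"y":-0.026,"z":-0.275,"twist":-35,"fingers":110},{"x":0,"y":-0.03,"z":-0.315,"twist":-36.5,"fingers":110}]';python3 -m handwheel '[{"x":0.02,"y":0,"z":-0.03,"twist":0,"fingers":110},{"x":0.04,"y":0,"z":-0.04,"twist":0,"fingers":110},{"x":0.06,"y":0,"z":-0.04,"twist":0,"fingers":110},{"x":0.06,"y":0,"z":-0.04,"twist":0,"fingers":110}]'; python3 go.py 472.9 342.2 80 28.2
```

```text
time: 17.4
eef_pos: [470.9, 264.5, 168.7]
ee_rot: [0.364, 0.606, -0.364, 0.606]
wrist_force: [1.6, -0.4, -0.3]
opening: 48.4
time: 17.73
eef_pos: [449.7, 297.7, 105.2]
ee_rot: [0.363, 0.607, -0.366, 0.605]
wrist_force: [-1.0, -0.5, 0.6]
opening: 48.1
t 17.73 tcp [449.7 297.7 105.2] jaw yaw 27.9 xdir [-0.005 -0.003 -1.   ] q1,q6 [0.45 1.53] op 48.1 F [-1.  -0.5  0.6]
shift m [ 0.025   0.0414 -0.0285]
twist -0.3 or 179.7
```

```bash
python3 -m handwheel '[{"x":0,"y":0.025,"z":-0.017,"twist":0,"fingers":110},{"x":0.01,"y":0.041,"z":-0.0285,"twist":0,"fingers":110},{"x":0.02,"y":0.041,"z":-0.0285,"twist":0,"fingers":110},{"x":0.025,"y":0.041,"z":-0.0285,"twist":0,"fingers":110},{"x":0.025,"y":0.041,"z":-0.0285,"twist":0,"fingers":110}]'; python3 -m handwheel '[{"x":0,"y":0,"z":0,"twist":0,"fingers":110},{"x":0,"y":0,"z":0,"twist":0,"fingers":110}]'; python3 go.py 472.9 342.2 27 28.2
```

```text
time: 18.15
eef_pos: [473.9, 341.8, 82.9]
ee_rot: [0.364, 0.606, -0.366, 0.605]
wrist_force: [0.1, -0.5, -1.2]
opening: 48.3
time: 18.32
eef_pos: [474.4, 342.7, 84.4]
ee_rot: [0.365, 0.606, -0.365, 0.606]
wrist_force: [-0.2, -0.0, 1.1]
opening: 48.9
t 18.32 tcp [474.4 342.7  84.4] jaw yaw 27.9 xdir [ 0.  0. -1.] q1,q6 [0.5  1.58] op 48.9 F [-0.2 -0.   1.1]
shift m [ 0.0574 -0.0016 -0.0003]
twist -0.3 or 179.7
```

```bash
python3 -m handwheel '[{"x":0.02,"y":-0.001,"z":0,"twist":0,"fingers":110},{"x":0.04,"y":-0.001,"z":0,"twist":0,"fingers":110},{"x":0.05,"y":-0.001,"z":0,"twist":0,"fingers":110},{"x":0.055,"y":-0.001,"z":0,"twist":0,"fingers":110},{"x":0.055,"y":-0.001,"z":0,"twist":0,"fingers":110}]'; python3 go.py; python3 -m handwheel '[{"x":0,"y":0,"z":0,"twist":0,"fingers":255},{"x":0,"y":0,"z":0,"twist":0,"fingers":255},{"x":0,"y":0,"z":0,"twist":0,"fingers":255},{"x":0,"y":0,"z":0,"twist":0,"fingers":255},{"x":0,"y":0,"z":0,"twist":0,"fingers":255},{"x":0,"y":0,"z":0,"twist":0,"fingers":255}]' 80; python3 go.py
```

```text
time: 18.73
eef_pos: [472.9, 342.6, 28.3]
ee_rot: [0.364, 0.606, -0.365, 0.606]
wrist_force: [-0.1, 0.2, -0.5]
opening: 49.0
t 18.73 tcp [472.9 342.6  28.3] jaw yaw 28.0 xdir [-0.001 -0.001 -1.   ] q1,q6 [0.5  1.58] op 49.0 F [-0.1  0.2 -0.5]
time: 19.23
eef_pos: [474.1, 343.6, 30.0]
ee_rot: [0.365, 0.606, -0.364, 0.606]
wrist_force: [-0.3, -0.6, 6.1]
opening: 14.2
t 19.23 tcp [474.1 343.6  30. ] jaw yaw 28.0 xdir [ 0.002  0.001 -1.   ] q1,q6 [0.5  1.58] op 14.2 F [-0.3 -0.6  6.1]
```

The lid's handle is gripped: opening 14 mm, and the plugs also read about 2 mm under. Lift and check.

```bash
python3 -m handwheel '[{"x":-0.01,"y":0,"z":0,"twist":0,"fingers":255},{"x":-0.03,"y":0,"z":0,"twist":0,"fingers":255},{"x":-0.055,"y":0,"z":0,"twist":0,"fingers":255},{"x":-0.08,"y":0,"z":0,"twist":0,"fingers":255},{"x":-0.105,"y":0,"z":0,"twist":0,"fingers":255},{"x":-0.13,"y":0,"z":0,"twist":0,"fingers":255},{"x":-0.145,"y":0,"z":0,"twist":0,"fingers":255},{"x":-0.145,"y":0,"z":0,"twist":0,"fingers":255}]'; python3 go.py 457.3 -346.3 175 -49.2
python3 - <<'E'
from h import *
S=cams.get_image("side"); T=cams.get_image("top")
a,b=near("lid_c","top",(200,237),40),near("lid_c","side",(330,270),80)
print([None if m is None else (m.sum(),[v.mean() for v in np.nonzero(m)]) for m in(a,b)])
E
```

```text
time: 19.9
eef_pos: [475.1, 344.2, 178.1]
ee_rot: [0.366, 0.605, -0.362, 0.607]
wrist_force: [0.8, -0.2, -1.0]
opening: 14.3
t 19.9 tcp [475.1 344.2 178.1] jaw yaw 28.0 xdir [ 0.005  0.003 -1.   ] q1,q6 [0.5  1.58] op 14.3 F [ 0.8 -0.2 -1. ]
shift m [ 0.0009 -0.3396  0.6015]
twist 77.2 or -102.8
[(np.int64(1138), [np.float64(232.4622144112478), np.float64(194.92179261862918)]), (np.int64(3465), [np.float64(293.67676767676767), np.float64(346.6253968253968)])]
```

```bash
python3 -m handwheel '[{"x":0,"y":-0.012,"z":0.022,"twist":0,"fingers":255},{"x":0,"y":-0.028,"z":0.05,"twist":0,"fingers":255},{"x":0,"y":-0.045,"z":0.08,"twist":0,"fingers":255},{"x":0,"y":-0.062,"z":0.11,"twist":0,"fingers":255},{"x":0,"y":-0.079,"z":0.14,"twist":0,"fingers":255},{"x":0,"y":-0.096,"z":0.17,"twist":0,"fingers":255},{"x":0,"y":-0.113,"z":0.2,"twist":0,"fingers":255},{"x":0,"y":-0.13,"z":0.23,"twist":0,"fingers":255}]'; python3 -m handwheel '[{"x":0,"y":-0.017,"z":0.03,"twist":0,"fingers":255},{"x":0,"y":-0.034,"z":0.06,"twist":0,"fingers":255},{"x":0,"y":-0.051,"z":0.09,"twist":0,"fingers":255},{"x":0,"y":-0.068,"z":0.12,"twist":0,"fingers":255},{"x":0,"y":-0.085,"z":0.15,"twist":0,"fingers":255},{"x":0,"y":-0.102,"z":0.18,"twist":0,"fingers":255},{"x":0,"y":-0.119,"z":0.21,"twist":0,"fingers":255},{"x":0,"y":-0.136,"z":0.24,"twist":0,"fingers":255}]'; python3 go.py 457.3 -346.3 175 -49.2
```

```text
time: 20.77
eef_pos: [465.1, 77.5, 172.6]
ee_rot: [0.364, 0.607, -0.365, 0.605]
wrist_force: [0.7, 0.1, -0.9]
opening: 14.4
time: 21.43
eef_pos: [457.7, -198.0, 172.5]
ee_rot: [0.364, 0.607, -0.364, 0.605]
wrist_force: [0.8, -0.8, -0.8]
opening: 14.5
t 21.43 tcp [ 457.7 -198.   172.5] jaw yaw 28.0 xdir [-0.002  0.001 -1.   ] q1,q6 [-0.56  0.53] op 14.5 F [ 0.8 -0.8 -0.8]
shift m [-0.0026 -0.0698  0.1308]
twist 77.2 or -102.8
```

```bash
python3 -m handwheel '[{"x":0,"y":-0.01,"z":0.018,"twist":6,"fingers":255},{"x":0,"y":-0.02,"z":0.037,"twist":13,"fingers":255},{"x":0,"y":-0.03,"z":0.056,"twist":20,"fingers":255},{"x":0,"y":-0.04,"z":0.074,"twist":27,"fingers":255},{"x":0,"y":-0.05,"z":0.092,"twist":34,"fingers":255},{"x":0,"y":-0.06,"z":0.11,"twist":41,"fingers":255},{"x":0,"y":-0.064,"z":0.122,"twist":48,"fingers":255},{"x":0,"y":-0.068,"z":0.126,"twist":55,"fingers":255}]'; python3 -m handwheel '[{"x":0,"y":0,"z":0,"twist":7,"fingers":255},{"x":0,"y":0,"z":0,"twist":14,"fingers":255},{"x":0,"y":0,"z":0,"twist":20,"fingers":255},{"x":0,"y":0,"z":0,"twist":22.2,"fingers":255},{"x":0,"y":0,"z":0,"twist":22.2,"fingers":255},{"x":0,"y":0,"z":0,"twist":22.2,"fingers":255}]'; for i in 1 2 3 ; do  python3 go.py 457.3 -346.3 130 -49.2; done
```

```text
time: 22.1
eef_pos: [457.4, -341.3, 172.1]
ee_rot: [-0.604, -0.368, 0.605, -0.366]
wrist_force: [-1.8, -0.5, -0.4]
opening: 14.1
time: 22.6
eef_pos: [457.3, -339.5, 172.7]
ee_rot: [-0.662, -0.247, 0.663, -0.246]
wrist_force: [0.1, -0.0, -1.5]
opening: 14.4
t 22.6 tcp [ 457.3 -339.5  172.7] jaw yaw -49.1 xdir [-0.001  0.001 -1.   ] q1,q6 [-0.77  1.66] op 14.4 F [ 0.1 -0.  -1.5]
shift m [0.0426 0.0052 0.0045]
twist 0.1 or -179.9
t 22.6 tcp [ 457.3 -339.5  172.7] jaw yaw -49.1 xdir [-0.001  0.001 -1.   ] q1,q6 [-0.77  1.66] op 14.4 F [ 0.1 -0.  -1.5]
shift m [0.0426 0.0052 0.0045]
twist 0.1 or -179.9
t 22.6 tcp [ 457.3 -339.5  172.7] jaw yaw -49.1 xdir [-0.001  0.001 -1.   ] q1,q6 [-0.77  1.66] op 14.4 F [ 0.1 -0.  -1.5]
shift m [0.0426 0.0052 0.0045]
twist 0.1 or -179.9
```

```bash
python3 -m handwheel '[{"x":0.01,"y":0.005,"z":0.0045,"twist":0,"fingers":255},{"x":0.03,"y":0.005,"z":0.0045,"twist":0,"fingers":255},{"x":0.042,"y":0.005,"z":0.0045,"twist":0,"fingers":255},{"x":0.042,"y":0.005,"z":0.0045,"twist":0,"fingers":255},{"x":0.042,"y":0.005,"z":0.0045,"twist":0,"fingers":255}]'; python3 go.py 457.3 -346.3 105 -49.2
python3 - <<'E'
from h import *
S=cams.get_image("side"); 
ms=[d for d in spotter.outline_of("lid_c","side")]
for d in ms: print(d["confidence"],d["extent"])
b=near("lid_c","side",proj(S,[457,-346,120])[0],20)
if b is not None:
    p0=[457.3,-346.3,101,np.radians(40.8)]
    for fr in((0,1,3),(0,1,2,3)):
        r=fit("lid",[S],[b],p0,fr); print(r[0].round(2),np.degrees(r[0][3]),r[1])
save(S,"p10.png",(320,90,430,172),7)
E
```

```text
time: 23.02
eef_pos: [457.1, -346.4, 130.7]
ee_rot: [-0.662, -0.247, 0.663, -0.246]
wrist_force: [0.4, 0.7, -0.4]
opening: 13.9
t 23.02 tcp [ 457.1 -346.4  130.7] jaw yaw -49.2 xdir [-0.002  0.001 -1.   ] q1,q6 [-0.78  1.65] op 13.9 F [ 0.4  0.7 -0.4]
shift m [ 0.0257  0.0001 -0.0002]
twist 0.0 or -180.0
0.97 [348.7, 108.9, 401.7, 134.8]
[ 455.53 -347.14  101.      0.75] 42.83696222304419 0.15254355589851376
[ 456.06 -345.42  100.87    0.74] 42.479731354445434 0.15417257103583526
```

View pics/p10.png

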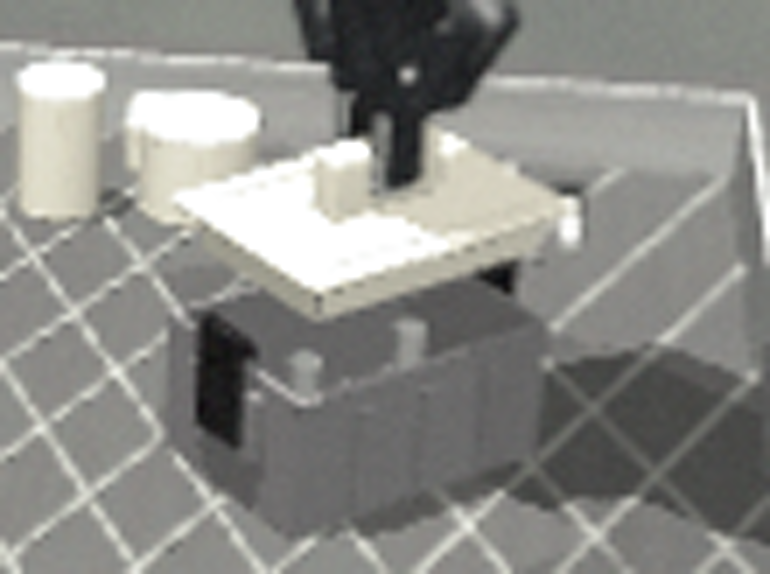

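Crop: the lid is held level above the tub, both plugs stand inside with stem tops at crop (305,350) and (408,322), and the lid's corners line up with the rim. I'll check the corners numerically.

```bash
python3 - <<'E'
from h import *
S=cams.get_image("side")
g=lambda u:np.array(u)/7+[320-.43,90-.43]
for u in((305,350),(408,322)): print("stem",atz(S,g(u),55).round(1))
L=[atz(S,g(u),122.5) for u in((178,198),(318,296),(560,208))]
B=[atz(S,g(u),66) for u in((170,310),(310,400),(545,320))]
for n,q in(("lid",L),("tub",B)):
    d=q[1]-q[0];e=q[2]-q[1]
    print(n,np.round(q,1)[:,:2].tolist(),"mid of diag",((q[0]+q[2])/2)[:2].round(1),np.linalg.norm(d).round(1),np.linalg.norm(e).round(1),np.degrees(np.arctan2(d[1],d[0])).round(1),np.degrees(np.arctan2(e[1],e[0])).round(1))
E
```

```text
stem [ 481.8 -333.2   55. ]
stem [ 438.5 -365.9   55. ]
lid [[540.0, -333.5], [475.9, -255.0], [379.8, -350.3]] mid of diag [ 459.9 -341.9] 101.4 135.4 129.2 -135.2
tub [[541.8, -339.7], [476.4, -270.8], [379.7, -356.7]] mid of diag [ 460.7 -348.2] 95.0 129.4 133.5 -138.4
```

The pixel picks scatter by a few mm, while the outline fits agree within 2 mm. Lower in small steps, watching the force.

```bash
python3 -m handwheel '[{"x":0.01,"y":0,"z":0,"twist":0,"fingers":255},{"x":0.02,"y":0,"z":0,"twist":0,"fingers":255},{"x":0.025,"y":0,"z":0,"twist":0,"fingers":255},{"x":0.025,"y":0,"z":0,"twist":0,"fingers":255}]'; python3 -m handwheel '[{"x":0.002,"y":0,"z":0,"twist":0,"fingers":255},{"x":0.004,"y":0,"z":0,"twist":0,"fingers":255},{"x":0.004,"y":0,"z":0,"twist":0,"fingers":255}]'; python3 -m handwheel '[{"x":0.002,"y":0,"z":0,"twist":0,"fingers":255},{"x":0.004,"y":0,"z":0,"twist":0,"fingers":255},{"x":0.004,"y":0,"z":0,"twist":0,"fingers":255}]';  python3 go.py 457.3 -346.3 95 -49.2
```

```text
time: 23.55
eef_pos: [456.8, -345.8, 104.9]
ee_rot: [-0.662, -0.247, 0.663, -0.245]
wrist_force: [-0.0, 1.2, -1.1]
opening: 14.8
time: 23.8
eef_pos: [457.7, -346.6, 102.5]
ee_rot: [-0.663, -0.246, 0.663, -0.246]
wrist_force: [0.1, -0.0, -1.0]
opening: 14.3
time: 24.05
eef_pos: [457.6, -346.5, 98.4]
ee_rot: [-0.663, -0.246, 0.663, -0.246]
wrist_force: [-0.1, 0.4, -1.5]
opening: 14.6
t 24.05 tcp [ 457.6 -346.5   98.4] jaw yaw -49.2 xdir [-0.  0. -1.] q1,q6 [-0.78  1.65] op 14.6 F [-0.1  0.4 -1.5]
shift m [ 0.0034 -0.0004  0.0001]
twist -0.0 or 180.0
```

```bash
python3 -m handwheel '[{"x":0.002,"y":0,"z":0,"twist":0,"fingers":255},{"x":0.004,"y":0,"z":0,"twist":0,"fingers":255},{"x":0.004,"y":0,"z":0,"twist":0,"fingers":255}]'; python3 -m handwheel '[{"x":0.002,"y":0,"z":0,"twist":0,"fingers":255},{"x":0.003,"y":0,"z":0,"twist":0,"fingers":255},{"x":0.003,"y":0,"z":0,"twist":0,"fingers":255}]'; python3 go.py
```

```text
time: 24.3
eef_pos: [457.5, -346.5, 94.3]
ee_rot: [-0.663, -0.246, 0.663, -0.246]
wrist_force: [-0.0, -0.4, -0.9]
opening: 14.0
time: 24.55
eef_pos: [457.8, -346.7, 91.8]
ee_rot: [0.663, 0.246, -0.663, 0.246]
wrist_force: [0.4, 0.2, 0.5]
opening: 14.1
t 24.55 tcp [ 457.8 -346.7   91.8] jaw yaw -49.2 xdir [ 0. -0. -1.] q1,q6 [-0.78  1.65] op 14.1 F [0.4 0.2 0.5]
```

```bash
python3 -m handwheel '[{"x":0.001,"y":0,"z":0,"twist":0,"fingers":255},{"x":0.002,"y":0,"z":0,"twist":0,"fingers":255},{"x":0.002,"y":0,"z":0,"twist":0,"fingers":255}]'; python3 go.py
```

```text
time: 24.8
eef_pos: [458.1, -347.0, 90.1]
ee_rot: [0.663, 0.246, -0.663, 0.247]
wrist_force: [0.0, -0.4, 4.0]
opening: 14.0
t 24.8 tcp [ 458.1 -347.    90.1] jaw yaw -49.2 xdir [ 0.001 -0.001 -1.   ] q1,q6 [-0.78  1.65] op 14.0 F [ 0.  -0.4  4. ]
```

```bash
python3 -m handwheel '[{"x":0.001,"y":0,"z":0,"twist":0,"fingers":255},{"x":0.002,"y":0,"z":0,"twist":0,"fingers":255},{"x":0.002,"y":0,"z":0,"twist":0,"fingers":255}]'; python3 -m handwheel '[{"x":0.001,"y":0,"z":0,"twist":0,"fingers":255},{"x":0.002,"y":0,"z":0,"twist":0,"fingers":255},{"x":0.002,"y":0,"z":0,"twist":0,"fingers":255}]'; python3 go.py
```

```text
time: 25.05
eef_pos: [458.2, -347.2, 88.4]
ee_rot: [0.663, 0.246, -0.663, 0.247]
wrist_force: [1.3, 0.3, 6.3]
opening: 14.3
time: 25.3
eef_pos: [458.4, -347.4, 86.7]
ee_rot: [0.663, 0.246, -0.662, 0.247]
wrist_force: [-0.9, 0.7, 8.2]
opening: 13.8
t 25.3 tcp [ 458.4 -347.4   86.7] jaw yaw -49.2 xdir [ 0.002 -0.002 -1.   ] q1,q6 [-0.78  1.65] op 13.8 F [-0.9  0.7  8.2]
```

```bash
python3 -m handwheel '[{"x":0.001,"y":0,"z":0,"twist":0,"fingers":255},{"x":0.002,"y":0,"z":0,"twist":0,"fingers":255},{"x":0.002,"y":0,"z":0,"twist":0,"fingers":255}]'; python3 go.py
```

```text
time: 25.55
eef_pos: [458.6, -347.6, 85.0]
ee_rot: [0.663, 0.245, -0.662, 0.247]
wrist_force: [-0.1, -0.0, 11.9]
opening: 14.3
t 25.55 tcp [ 458.6 -347.6   85. ] jaw yaw -49.2 xdir [ 0.002 -0.002 -1.   ] q1,q6 [-0.78  1.65] op 14.3 F [-0.1 -0.  11.9]
```

```bash
python3 -m handwheel '[{"x":0.001,"y":0,"z":0,"twist":0,"fingers":255},{"x":0.002,"y":0,"z":0,"twist":0,"fingers":255},{"x":0.002,"y":0,"z":0,"twist":0,"fingers":255}]'; python3 -m handwheel '[{"x":0.001,"y":0,"z":0,"twist":0,"fingers":255},{"x":0.002,"y":0,"z":0,"twist":0,"fingers":255},{"x":0.002,"y":0,"z":0,"twist":0,"fingers":255}]'; python3 go.py
```

```text
time: 25.8
eef_pos: [458.4, -347.5, 82.1]
ee_rot: [0.663, 0.245, -0.663, 0.247]
wrist_force: [1.3, -2.8, 3.4]
opening: 14.3
time: 26.05
eef_pos: [457.6, -346.7, 79.3]
ee_rot: [-0.663, -0.246, 0.663, -0.246]
wrist_force: [2.1, -3.5, 0.3]
opening: 14.4
t 26.05 tcp [ 457.6 -346.7   79.3] jaw yaw -49.2 xdir [-0.  0. -1.] q1,q6 [-0.78  1.65] op 14.4 F [ 2.1 -3.5  0.3]
```

```bash
python3 -m handwheel '[{"x":0.001,"y":0,"z":0,"twist":0,"fingers":255},{"x":0.002,"y":0,"z":0,"twist":0,"fingers":255},{"x":0.002,"y":0,"z":0,"twist":0,"fingers":255}]'; python3 go.py
```

```text
time: 26.3
eef_pos: [457.8, -346.7, 78.0]
ee_rot: [0.663, 0.246, -0.663, 0.246]
wrist_force: [0.7, -1.5, 5.0]
opening: 14.2
t 26.3 tcp [ 457.8 -346.7   78. ] jaw yaw -49.2 xdir [ 0. -0. -1.] q1,q6 [-0.78  1.65] op 14.2 F [ 0.7 -1.5  5. ]
```

The force peaked at about 12 N, fell to 0.3 N (the snap) and is now rising as the plate meets the rim. Press a little more to be sure of both ends, then release and rise.

```bash
python3 -m handwheel '[{"x":0.001,"y":0,"z":0,"twist":0,"fingers":255},{"x":0.002,"y":0,"z":0,"twist":0,"fingers":255},{"x":0.002,"y":0,"z":0,"twist":0,"fingers":255}]'; python3 -m handwheel '[{"x":0.001,"y":0,"z":0,"twist":0,"fingers":255},{"x":0.001,"y":0,"z":0,"twist":0,"fingers":255}]'; python3 go.py
```

```text
time: 26.55
eef_pos: [457.8, -346.8, 78.0]
ee_rot: [0.663, 0.246, -0.663, 0.247]
wrist_force: [-5.1, 3.2, 27.9]
opening: 14.3
time: 26.72
eef_pos: [457.9, -346.8, 77.9]
ee_rot: [0.663, 0.246, -0.663, 0.247]
wrist_force: [-8.6, 5.5, 39.0]
opening: 14.3
t 26.72 tcp [ 457.9 -346.8   77.9] jaw yaw -49.2 xdir [ 0.001 -0.001 -1.   ] q1,q6 [-0.78  1.65] op 14.3 F [-8.6  5.5 39. ]
```

```bash
python3 -m handwheel '[{"x":-0.002,"y":0,"z":0,"twist":0,"fingers":255},{"x":-0.003,"y":0,"z":0,"twist":0,"fingers":255},{"x":-0.003,"y":0,"z":0,"twist":0,"fingers":100},{"x":-0.003,"y":0,"z":0,"twist":0,"fingers":100},{"x":-0.003,"y":0,"z":0,"twist":0,"fingers":100},{"x":-0.003,"y":0,"z":0,"twist":0,"fingers":100},{"x":-0.003,"y":0,"z":0,"twist":0,"fingers":100}]'; python3 go.py; python3 -m handwheel '[{"x":-0.02,"y":0,"z":0,"twist":0,"fingers":100},{"x":-0.05,"y":0,"z":0,"twist":0,"fingers":100},{"x":-0.09,"y":0,"z":0,"twist":0,"fingers":100},{"x":-0.12,"y":-0.02,"z":-0.02,"twist":0,"fingers":100},{"x":-0.12,"y":-0.045,"z":-0.045,"twist":0,"fingers":100},{"x":-0.12,"y":-0.07,"z":-0.07,"twist":0,"fingers":100},{"x":-0.12,"y":-0.095,"z":-0.095,"twist":0,"fingers":100},{"x":-0.12,"y":-0.12,"z":-0.12,"twist":0,"fingers":100}]';  python3 -m handwheel '[{"x":0,"y":-0.025,"z":-0.025,"twist":0,"fingers":100},{"x":0,"y":-0.05,"z":-0.05,"twist":0,"fingers":100},{"x":0,"y":-0.075,"z":-0.075,"twist":0,"fingers":100},{"x":0,"y":-0.1,"z":-0.1,"twist":0,"fingers":100},{"x":0,"y":-0.1,"z":-0.1,"twist":0,"fingers":100}]';python3 go.py
python3 - <<'E'
from h import *
T=cams.get_image("top"); S=cams.get_image("side")
q=np.array([457.5,-346.5,0,np.radians(40.8)])
out=[]
for im in(T,S):
    c=proj(im,[457.5,-346.5,60])[0].astype(int)
    p=im["pixels"][c[1]-38:c[1]+38,c[0]-38:c[0]+38,::-1]; out.append(cv2.resize(p,(400,400),interpolation=cv2.INTER_CUBIC))
cv2.imwrite("pics/p11.png",np.hstack(out))
a=near("lid_c","top",proj(T,[457,-346,70])[0],12);b=near("lid_c","side",proj(S,[457,-346,70])[0],12)
print(a is not None,b is not None)
if a is not None and b is not None:
    for fr in((0,1,2,3),): r=fit("lid",[T,S],[a,b],[457.5,-346.5,48,np.radians(40.8)],fr); print(r[0].round(2),r[1],np.degrees(r[0][3]))
for n,ut,us in(("lid_sq_c",(308.8,196.4),(309.5,223.2)),("ferrule_c",(273,247),(368.6,259.4)),("ptfe_cup_c",(371.4,248.8),(375.6,184.2))):
    for c,u in(("top",ut),("side",us)):
        m=near(n,c,u,12); print(n,c,None if m is None else (np.nonzero(m)[1].mean()-u[0],np.nonzero(m)[0].mean()-u[1]))
E
```

```text
time: 27.3
eef_pos: [457.4, -346.3, 77.3]
ee_rot: [-0.663, -0.247, 0.663, -0.246]
wrist_force: [0.3, -0.5, 0.0]
opening: 52.2
t 27.3 tcp [ 457.4 -346.3   77.3] jaw yaw -49.2 xdir [-0.001  0.001 -1.   ] q1,q6 [-0.78  1.65] op 52.2 F [ 0.3 -0.5  0. ]
time: 27.97
eef_pos: [470.0, -175.9, 197.8]
ee_rot: [0.663, 0.246, -0.663, 0.246]
wrist_force: [0.8, -0.6, 0.1]
opening: 52.2
time: 28.38
eef_pos: [480.2, -31.2, 197.7]
ee_rot: [0.662, 0.249, -0.662, 0.247]
wrist_force: [-0.3, 0.7, 0.3]
opening: 52.0
t 28.38 tcp [480.2 -31.2 197.7] jaw yaw -49.0 xdir [-0.001  0.002 -1.   ] q1,q6 [-0.22  2.21] op 52.0 F [-0.3  0.7  0.3]
True True
[ 456.62 -343.57   49.67    0.72] 0.3623660100668864 41.41237168313378
lid_sq_c top (np.float64(-8.056609642301737), np.float64(-2.1153965785381104))
lid_sq_c side (np.float64(0.03197674418606766), np.float64(0.1052325581395337))
ferrule_c top None
ferrule_c side (np.float64(-0.06835443037977029), np.float64(-0.12151898734174438))
ptfe_cup_c top (np.float64(2.356756756756795), np.float64(0.4297297297297291))
ptfe_cup_c side (np.float64(0.2235294117646731), np.float64(0.05077399380806469))
```

View pics/p11.png

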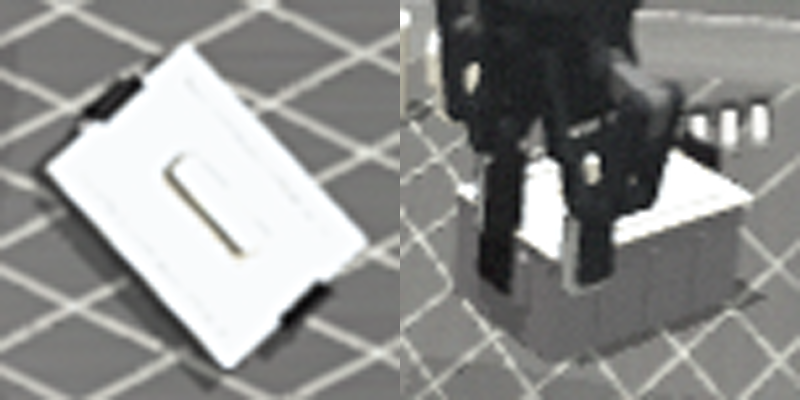

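The left crop (top view) shows the lid seated squarely, with both black clips over its ends at (113,97) and (305,303). On the right (side view) the plate lies flush on the rim, but the hand hides part of it. I'll move the hand clear for a last look.

```bash
python3 -m handwheel '[{"x":-0.02,"y":-0.025,"z":-0.025,"twist":0,"fingers":100},{"x":-0.03,"y":-0.05,"z":-0.05,"twist":0,"fingers":100},{"x":-0.03,"y":-0.075,"z":-0.075,"twist":0,"fingers":100},{"x":-0.03,"y":-0.1,"z":-0.1,"twist":0,"fingers":100},{"x":-0.03,"y":-0.125,"z":-0.115,"twist":0,"fingers":100},{"x":-0.03,"y":-0.15,"z":-0.13,"twist":0,"fingers":100},{"x":-0.03,"y":-0.18,"z":-0.15,"twist":0,"fingers":100},{"x":-0.03,"y":-0.2,"z":-0.16,"twist":0,"fingers":100}]'; python3 -m handwheel '[{"x":-0.03,"y":0.02,"z":0.02,"twist":0,"fingers":100},{"x":-0.07,"y":0,"z":0.03,"twist":0,"fingers":100},{"x":-0.1,"y":-0.02,"z":0.05,"twist":0,"fingers":100},{"x":-0.1,"y":-0.05,"z":0.08,"twist":0,"fingers":100},{"x":-0.1,"y":-0.08,"z":0.1,"twist":0,"fingers":100},{"x":-0.1,"y":-0.08,"z":0.1,"twist":0,"fingers":100}]';python3 go.py
python3 - <<'E'
from h import *
T=cams.get_image("top"); S=cams.get_image("side")
c=proj(S,[457.5,-346.5,60])[0].astype(int)
cv2.imwrite("pics/p12.png",cv2.resize(S["pixels"][c[1]-36:c[1]+36,c[0]-48:c[0]+48,::-1],(768,576),interpolation=cv2.INTER_CUBIC))
a=near("lid_c","top",proj(T,[457,-346,70])[0],15);b=near("lid_c","side",proj(S,[457,-346,70])[0],15)
print(a is not None,b is not None)
if a is not None and b is not None: r=fit("lid",[T,S],[a,b],[457.5,-346.5,48,np.radians(40.8)]); print(r[0].round(2),r[1],np.degrees(r[0][3]))
for n,u in(("lid_sq_c",(308.8,196.4)),("ferrule_c",(273,246.9)),("ptfe_cup_c",(371.4,248.8))):
    m=near(n,"top",u,12); print(n,None if m is None else (np.nonzero(m)[1].mean()-u[0],np.nonzero(m)[0].mean()-u[1]))
E
```

```text
time: 29.55
eef_pos: [471.1, 221.9, 227.7]
ee_rot: [0.663, 0.247, -0.663, 0.246]
wrist_force: [0.1, 0.3, 0.1]
opening: 52.0
time: 30.05
eef_pos: [338.3, 215.1, 328.8]
ee_rot: [-0.663, -0.247, 0.663, -0.246]
wrist_force: [1.5, 0.9, 0.6]
opening: 51.9
t 30.05 tcp [338.3 215.1 328.8] jaw yaw -49.2 xdir [-0.001  0.001 -1.   ] q1,q6 [0.38 2.81] op 51.9 F [1.5 0.9 0.6]
True True
[ 456.09 -343.98   51.11    0.72] 0.13866629323086455 41.27674947104758
lid_sq_c (np.float64(-0.2714738510301231), np.float64(0.061172741679854425))
ferrule_c None
ptfe_cup_c (np.float64(-0.23333333333329165), np.float64(-0.2460784313725526))
```

View pics/p12.png

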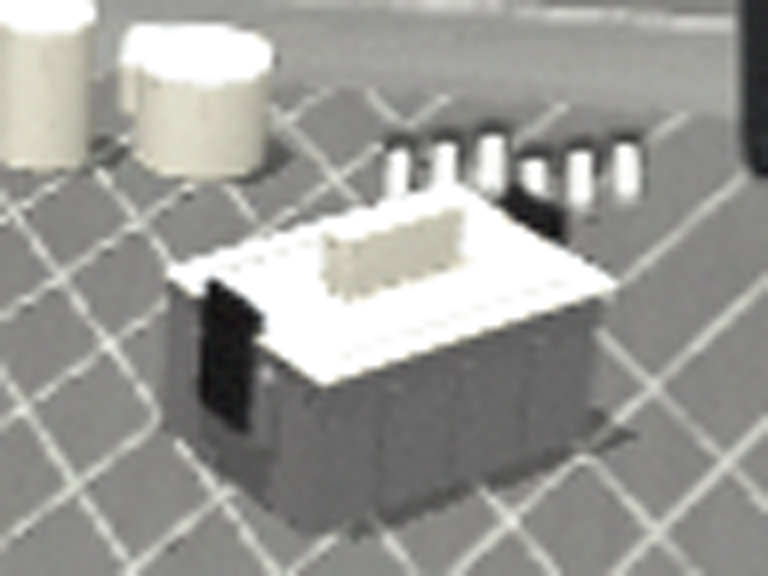

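The crop shows the lid flush on the rim with no gap. The clips rise above the plate at both ends, at (230,310) and (535,213), and the tub stands flat. Handing in.

```bash
python3 -c "from workcell import order; print(order.close_job())"
```

```text
the job is handed in; nothing more can be done
None
```

Both steel plugs are standing in the grey tub, and the oblong lid is snapped shut on top. I then let go, moved the hand clear and handed the job in after about 30 s of the allowed 72 s.

- **Lid:** While pressing, the force rose to about 12 N, dropped to 0.3 N as the lid snapped in, then climbed sharply at the seated height. The last pictures show the plate flush on the rim under both clips and the tub standing flat.
- **Hard press:** The final seating press reached 39 N at the wrist. That is well below the 120 N wrist limit, but close to the 40 N limit for the arm or gripper body. The load went through the fingers on the lid's handle.
- **Bystanders:** The square lid and the white cup are unmoved to within 0.3 px in both views. The sleeve is unmoved in the side view, but the network did not find it in the later top views.
- **Disagreements:**
  - The last outline fit put the lid's foot at 51 mm instead of 48 mm. It was a loose fit, because the clips cover part of the lid; the fingertip height when seated agreed to about 1 mm.
  - The first grasp on the plug nearer the tub (the first one packed) was about 9 mm short, so I regrasped it without knocking it over.

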